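# Square a strip up against the jig fence and clamp it

### The job

The oak strip lies askew on the routing jig. With the clamp open, push it at two points, left and right of its middle, until it lies parallel and tight against the fence's grey face over its whole length, bringing it home slowly, and press it there for about a second with about 12 N, never more than 20 N on the fence or the edge is dented. Then swing the red handle of the toggle clamp fully upright so that the pad holds the strip there, let go, and leave everything else on the bench where it is.

Things in the scene. Friction and masses are not known exactly. Their poses are not given: they have to be found in the camera images.
- jig: plywood base board of the jig, 18 mm thick, fixed to the bench. Origin on the bench right below the fence's origin, same axes; the board reaches from x = -73 to 207 mm and 280 mm to either side
- fence: fence of the jig: beech block 420 x 36 x 22 mm fixed on the board, carrying in front the grey fence_face, 400 x 21 mm, straight and parallel to it. Origin: on the board's top (18 mm above the bench), middle of the fence. x level, away from the robot, to the strip; y along the fence to the left; z up. fence_face is locked anywhere from x = -5 to +5 mm, not measured here: feel for it
- strip_centre (a point): centre (half-way up) of the planed brown oak strip, 360 x 60 x 20 mm, about 0.3 kg, lying flat and askew on the jig's board in front of the fence. x runs across its 60 mm width, away from the fence, y along its length, z up. It slides on the board under some 1 to 4 N
- strip_end_l (a point): left (+y) end of the strip's long edge that faces the fence, half-way up. Its x in the fence's frame, less the face's own x, is the gap there
- strip_end_r (a point): right (-y) end of the same edge, half-way up. Met at much more than 10 mm/s, the fence gives the edge a knock of over 20 N
- clamp_handle (a joint): toggle clamp's handle (rad): 0 = leaning 57 degrees back towards the robot (open), 1.00 = upright at its stop (clamped). Level axis parallel to the fence at x = -28 mm of the fence's frame, 86 mm above the bench, over the fence's middle. A stiff hinge that stays where it is left: about 4 N across the grip's end, up to 10 N over the last degrees as the pad is squeezed
- handle_tip (a point): centre of the rounded outer end of the red handle grip, a round bar 21 mm across; this point lies 85 mm from the handle's axis, and the red part begins 34 mm from the axis
- clamp_arm: steel arm of the toggle clamp: stands 46 degrees up when open (highest point 125 mm above the bench, 30 mm wide, reaching to x = 40 mm of the fence's frame), comes down over the strip with the handle. Origin on its pivot at x = -30 mm, 62 mm above the bench, over the fence's middle. Its sprung rubber pad, 18 mm across, lands at x = 29 mm and presses with some 6 N
- pencil: flat red carpenter's pencil, 172 x 14 x 8 mm, lying along the jig board beyond the strip; origin in the middle of its underside
- sanding_block: dark grey-brown sanding block, 70 x 42 x 26 mm, on the left end of the jig board; origin in the middle of its underside
- offcut: short beech offcut, 130 x 45 x 20 mm, on the bench beside the jig; origin in the middle of its underside
- try_square: joiner's square, dark wooden stock 100 mm long, 18 mm high, and a steel blade 150 x 38 mm, on the bench beside the jig; origin under the middle of the stock
- abrasive_roll: brown roll of sandpaper standing on its flat side, 110 mm across, 50 mm high, on the bench beside the jig; origin in the middle of its underside
- glue_bottle: white glue bottle, 60 mm across, 160 mm high, on the bench to the right; origin in the middle of its underside
- brush: yellow-handled brush, 200 mm long, on the bench to the left; origin in the middle of its underside

How it is judged:
On the way, in this order (a step that is already met when the one before it is completed fails the run):
1. with the clamp still open, the strip lies against the fence's face at both ends (gap under 1.5 mm) and is pressed on it with more than 7 N for 0.4 s (x of each of strip_end_l, strip_end_r in the frame of fence_face below 0.0015 m and y of strip_centre in the frame of fence between -0.1 and 0.1 m and contact force between strip and fence above 7 N and value of joint clamp_handle below 0.4 rad), for 0.4 s.
2. the handle is upright and the pad presses on the strip (value of joint clamp_handle above 0.96 rad and contact force between clamp_arm and strip above 2 N), for 0.2 s.
At the end, for the whole second after the job is handed in: The strip lies against the fence's grey face with a gap under 1.5 mm at both ends (its middle within 100 mm of the fence's middle), at rest; the clamp handle is upright (above 0.96 rad) and the clamp's pad presses on the strip with more than 2 N (all of step 2 and x of each of strip_end_l, strip_end_r in the frame of fence_face below 0.0015 m and y of strip_centre in the frame of fence between -0.1 and 0.1 m and linear speed of strip below 0.01 m/s); the robot touches nothing.
It fails at once if the strip is pressed on the fence with more than 20 N (contact force between strip and fence above 20 N).
It fails at once if another thing is moved by more than 20 mm (distance of any of pencil, sanding_block, offcut, try_square, abrasive_roll, glue_bottle, brush from where it was at the start of the episode above 0.02 m).
It also fails if it takes over 72 s, if anything falls off the work surface, if the arm or the gripper's body presses on something with over 40 N, if the wrist force passes 120 N, or if a joint passes its speed limit or range.

### The arm

A 7-joint arm with a two-finger parallel gripper is mounted at the origin on the work surface. World frame = base frame: x ahead of the robot, y to its left, z up, the work surface at z = 0. Lengths are in m, angles in rad, forces in N, time in s.
With the tool pointing down it reaches from about 0.35 to 0.9 m from the base axis. Payload 8.1 kg.
Tool frame: the origin (TCP) lies midway between the tips of the shut fingers; the grasp point (between the pads) lies 19 mm behind it (arm.pinch_z is the distance from the TCP to the grasp point, in m); z points along the fingers, y is the direction in which the jaws open and shut (so a half turn about z gives the same grasp; the last joint's range is limited). The gripper opens to 92 mm and grips with 3 to 60 N. Pads are 19 mm wide; open, the fingers measure 130 mm over their backs; the gripper's body (75 mm by 190 mm) begins 47 mm behind the grasp point.
Start: joints at [-1.3, 0.434, 0.025, 1.573, -0.012, 1.134, -0.075], TCP at [0.228, 0.582, 0.227] pointing down, gripper open.
Joint ranges: [-2.62, 2.62], [-0.44, 2.09], [-1.27, 1.32], [0.08, 2.57], [-1.32, 4.46], [0.12, 2], [-2.74, 2.74]. Speed limits (rad/s): [2.22, 2.22, 3.01, 3.01, 3.14, 3.14, 3.14].

### API

Orientations are given as a rotation vector (axis times angle).
In Python, from cell import arm, eyes gives the robot as it stands.
- The arm moves only by the tool apply_moves, never from a script. Its argument "targets" is one flat list of numbers, 5 for each row, row after row: the closure, from 0 (fully open) to 1 (shut), then the shift along the tool's x, y, z each as a share of 40 cm, from -1 to 1, then the turn about the tool's z as a share of pi/2 rad, from -1 to 1. A call has 1 to 20 rows; each row shifts and turns the commanded pose from where the row before left it, along the tool's axes as they then stand; what a row does not reach is not made up. A row lasts 1/8 s, in which the tool goes at most 62.5 mm and 10.7 degrees, less where a joint would pass 70% of its speed; a pose out of reach is approached as far as the arm can. A call with a number of a shift or a turn outside -1 to 1 is refused whole. A call with a gripper value outside its range is refused whole. The fingers move at their own pace and stop on an object; "grip_force" is the grip in N (left out, the last holds). Time passes only in rows, so rows that do not move let the fingers close. It gives the time, the measured TCP pose, the force and the opening at its end, in the units of the state.
- arm.observe(): the state, without advancing time (a new reading comes with each control period).
- eyes.get_image(name): name is "side" or "top"; returns the picture (420x560x3 uint8, red, green, blue); there is no depth.
- eyes.camera_params(name): a dict with "camera_matrix" (3x3 intrinsics, pixels), "distortion" ([k1, k2, p1, p2, k3] as OpenCV has them; the pictures are not rectified), "xyz" and "attitude" of the camera in the world. Camera axes: x right, y down, z forward; pixel columns grow to the right and rows downward; lengths in m; the calibration is good to about 2 mm. A picture is of the moment at which its call begins. camera_params takes no time and is no camera call.
- arm.sign_off(): hands the job in, once; it reports no verdict.
The state is a dict: "clock": time; "joints": joint angles; "dq": joint speeds; "joint_efforts": joint torques, N m; "position": TCP position; "ee_rot": TCP orientation; "force": force on the tool from outside, world axes, zero at the start; "ft_torque": the same for the moment, N m; "width": opening from 0.0 (shut) to 1.0 (fully open).
Only numpy, scipy, OpenCV 4.12 (cv2) and the standard library are available. Lean on these libraries where they do the work, as an engineer would, in place of code of your own. Each camera call takes 0.05 s, during which the arm holds its last target.

## Working session

There is one attempt and no reset: what is moved stays moved. The work goes in short steps, Python scripts to look and compute and a tool call to move; the robot and the scene stay as the last step left them, time stands still between calls to the robot, and variables do not carry over. Pictures are saved under pics/ and viewed, and the job is handed in when it is done.

Besides the shell and the picture viewer there is one more tool, called after "Request:" in YAML: its name, and indented under it one key for each argument. apply_moves: Moves the arm, as the interface text tells. Its arguments: {"type":"object","properties":{"targets":{"type":"array"},"grip_force":{"type":"number"}},"required":["targets"]}

```bash
mkdir -p pics; ls; python3 - <<'E'
from cell import arm, eyes
import cv2
s=arm.observe(); print({k:s[k] for k in s})
print(arm.pinch_z)
for n in ("side","top"):
    im=eyes.get_image(n); cv2.imwrite(f"pics/{n}0.png",im[:,:,::-1]); print(eyes.camera_params(n))
E
```

```text
pics
{'clock': 0.0, 'joints': array([-1.29957512,  0.43522258,  0.02494268,  1.5741324 , -0.01155565,
        1.13399982, -0.07508363]), 'dq': array([ 9.57214144e-04,  9.75100664e-04, -1.34083424e-04,  8.66882672e-05,
       -5.24426369e-04,  6.45832741e-04,  6.21856304e-04]), 'joint_efforts': array([-9.82445817e-04, -6.67833281e+01,  9.84540246e-01, -3.14470375e+01,
       -6.05237042e-02,  4.28565522e-02,  1.52457610e-04]), 'position': array([0.22809261, 0.58132004, 0.22593124]), 'ee_rot': array([-5.83771522e-01, -3.08674628e+00,  2.53368923e-03]), 'force': array([-0.2003674 ,  0.24506071,  0.89914697]), 'ft_torque': array([ 0.04994891, -0.08894491,  0.04637379]), 'width': 0.9988937761656502}
0.0188
{'camera_matrix': array([[507.16983508,   0.        , 276.27349272],
       [  0.        , 507.16983508, 202.00335219],
       [  0.        ,   0.        ,   1.        ]]), 'distortion': array([-0.13626176,  0.        ,  0.        ,  0.        ,  0.        ]), 'xyz': array([-0.16352026, -0.96721377,  1.37101824]), 'attitude': array([-2.28136625,  0.72832175, -0.27108733])}
{'camera_matrix': array([[451.0107416 ,   0.        , 269.75901782],
       [  0.        , 451.0107416 , 205.48535354],
       [  0.        ,   0.        ,   1.        ]]), 'distortion': array([-0.0715133,  0.       ,  0.       ,  0.       ,  0.       ]), 'xyz': array([0.4362825 , 0.00853964, 1.48633457]), 'attitude': array([-2.1856625 ,  2.18200952, -0.05891083])}
```

View pics/side0.png

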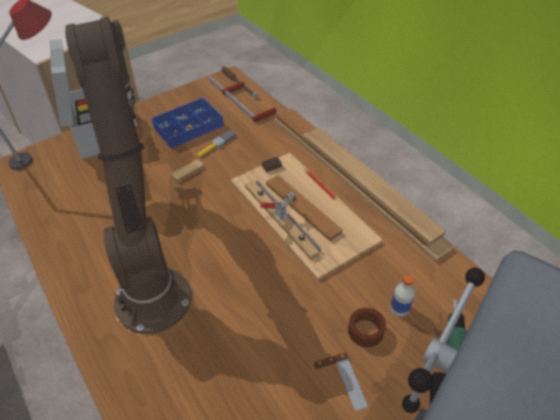

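View pics/top0.png

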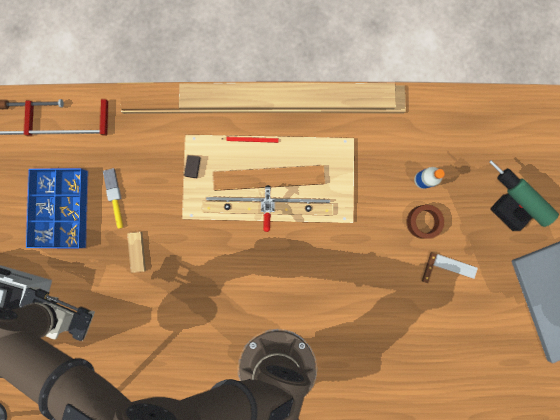

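```bash
cat > h.py <<'E'
import numpy as np, cv2
from cell import arm, eyes
def cam(n):
    p=eyes.camera_params(n); R=cv2.Rodrigues(np.array(p["attitude"]))[0]
    return p["camera_matrix"],p["distortion"],R,np.array(p["xyz"])
def unproj(n,uv,z):
    K,d,R,t=cam(n)
    q=cv2.undistortPoints(np.array(uv,float).reshape(-1,1,2),K,d).reshape(-1,2)
    r=np.c_[q,np.ones(len(q))]@R.T
    z=np.broadcast_to(z,len(q))
    return t+r*((z-t[2])/r[:,2])[:,None]
def proj(n,X):
    K,d,R,t=cam(n)
    X=np.atleast_2d(np.array(X,float))
    return cv2.projectPoints((X-t)@R,np.zeros(3),np.zeros(3),K,d)[0].reshape(-1,2)
E
python3 - <<'E'
import cv2
im=cv2.imread("pics/top0.png")[125:245,170:370]; cv2.imwrite("pics/topz.png",cv2.resize(im,None,fx=4,fy=4,interpolation=cv2.INTER_CUBIC))
im=cv2.imread("pics/side0.png")[140:290,220:400]; cv2.imwrite("pics/sidez.png",cv2.resize(im,None,fx=4,fy=4,interpolation=cv2.INTER_CUBIC))
E
```

```text
(no output)
```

View pics/topz.png

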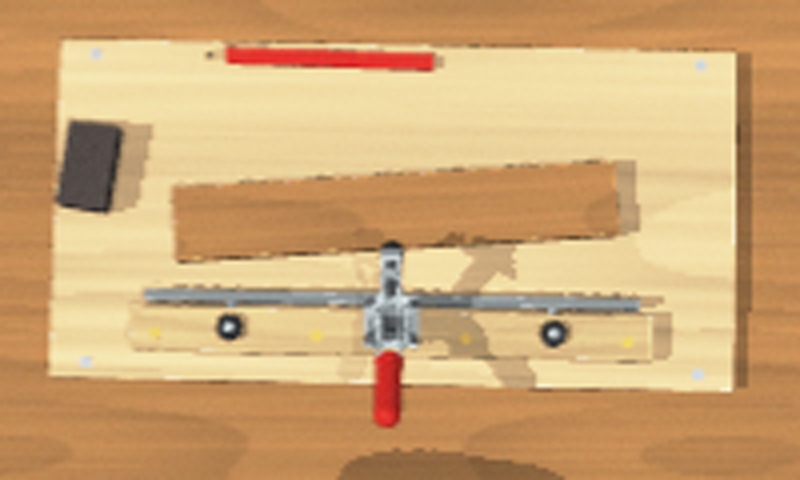

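View pics/sidez.png

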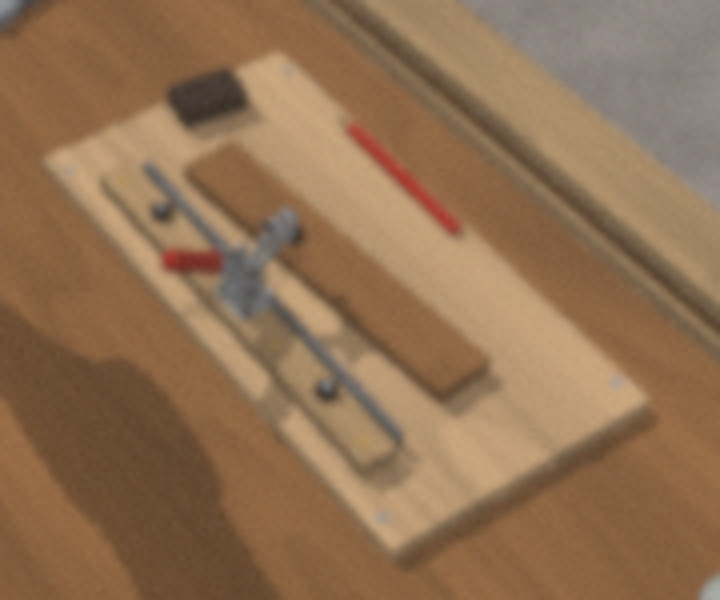

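```bash
python3 - <<'E'
from h import *
def z2(p): return (np.array(p,float)+.5)/4-.5+[170,125]
c=unproj("top",z2([(61,40),(736,51),(732,390),(49,376)]),.018); print("board",c.round(4))
L=np.array([(207,280),(207,-280),(-73,-280),(-73,280)])/1e3
P=L-L.mean(0);Q=c[:,:2]-c[:,:2].mean(0)
a=np.arctan2((P[:,0]*Q[:,1]-P[:,1]*Q[:,0]).sum(),(P*Q).sum())
R=np.array([[np.cos(a),-np.sin(a)],[np.sin(a),np.cos(a)]]); o=c[:,:2].mean(0)-R@L.mean(0)
print("yaw",a,"orig",o,"resid",(c[:,:2]-(L@R.T+o)).round(4))
s=unproj("top",z2([(173,186),(612,161),(617,235),(178,262)]),.038)[:,:2]
print("strip world",s.round(4)); print("strip in fence",((s-o)@R).round(4))
b=unproj("top",z2([(145,301),(640,310)]),.039)[:,:2]; print('face bottomedge',((b-o)@R).round(4))
b=unproj("top",z2([(145,289),(640,299)]),.039)[:,:2]; print('face topedge',((b-o)@R).round(4))
b=unproj("top",z2([(128,347),(652,359)]),.04)[:,:2]; print('fence near edge',((b-o)@R).round(4))
import math
t=unproj("top",z2([(387,416)]),.086+.085*math.cos(1.0))[:,:2];print('tip',((t-o)@R).round(4))
p=unproj("top",z2([(228,55),(434,62)]),.026)[:,:2];print('pencil',((p-o)@R).round(4),p)
p=unproj("top",z2([(72,121),(122,124),(108,212),(58,205)]),.044)[:,:2];print('block',((p-o)@R).round(4),p)
E
```

```text
board [[ 0.7658  0.3057  0.018 ]
 [ 0.7564 -0.2528  0.018 ]
 [ 0.4767 -0.2463  0.018 ]
 [ 0.4872  0.3112  0.018 ]]
yaw -0.018520462570468802 orig [0.55451073 0.03067571] resid [[-0.0009 -0.0011]
 [ 0.0001  0.0003]
 [ 0.0004  0.0016]
 [ 0.0005 -0.0008]]
strip world [[ 0.6408  0.2082]
 [ 0.6613 -0.1475]
 [ 0.6011 -0.1511]
 [ 0.5789  0.2035]]
strip in fence [[ 0.083   0.1791]
 [ 0.1101 -0.1761]
 [ 0.05   -0.1809]
 [ 0.0212  0.1732]]
face bottomedge [[-0.011   0.1989]
 [-0.0104 -0.2   ]]
face topedge [[-0.0013  0.1992]
 [-0.0016 -0.1999]]
fence near edge [[-0.0485  0.2114]
 [-0.0497 -0.21  ]]
tip [[-0.1008 -0.    ]]
pencil [[ 0.1939  0.1388]
 [ 0.1911 -0.0306]] [[ 0.75096259  0.16581987]
 [ 0.74496279 -0.00341197]]
block [[0.1338 0.2621]
 [0.132  0.2213]
 [0.0601 0.2303]
 [0.065  0.2711]] [[0.69316914 0.29027111]
 [0.69060639 0.24945321]
 [0.61881851 0.25982205]
 [0.62455084 0.30056502]]
```

Request:
apply_moves:
  targets: [1, 0, 0, 0, 0.1106, 1, 0, 0, 0, 0.1106, 1, 0, 0, 0, 0.1106, 1, 0, 0, 0, 0.1106, 1, 0, 0, 0, 0.1106, 1, 0, 0, 0, 0.1106, 1, 0, 0, 0, 0.1106, 1, 0, 0, 0, 0]

```text
clock: 1.1
position: [0.228, 0.5816, 0.2263]
ee_rot: [2.241, 2.201, -0.001]
force: [-0.2, -0.0, 0.0]
width: 0.178
```

Request:
apply_moves:
  targets: [1, -0.1028, 0.0783, 0, 0, 1, -0.1028, 0.0783, 0, 0, 1, -0.1028, 0.0783, 0, 0, 1, -0.1028, 0.0783, 0, 0, 1, -0.1028, 0.0783, 0, 0, 1, -0.1028, 0.0783, 0, 0, 1, -0.1028, 0.0783, 0, 0, 1, -0.1028, 0.0783, 0, 0, 1, -0.1028, 0.0783, 0, 0, 1, -0.1028, 0.0783, 0, 0, 1, -0.1028, 0.0783, 0, 0, 1, -0.1028, 0.0783, 0, 0, 1, -0.1028, 0.0783, 0, 0, 1, -0.1028, 0.0783, 0, 0, 1, -0.1028, 0.0783, 0, 0, 1, 0, 0, 0, 0, 1, 0, 0, 0, 0]

```text
clock: 3.22
position: [0.6858, -0.0437, 0.2261]
ee_rot: [-2.239, -2.202, 0.001]
force: [-0.0, 0.9, -0.3]
width: 0.0
```

```bash
cat >> h.py <<'E'
O=np.array([.55451,.03068]);A=-.01852
RF=np.array([[np.cos(A),-np.sin(A)],[np.sin(A),np.cos(A)]])
def st():
    s=arm.observe(); p=s["position"]; f=s["force"]
    y=cv2.Rodrigues(np.array(s["ee_rot"]))[0][:,1]
    print("t %.2f"%s["clock"],"fence xy",((p[:2]-O)@RF).round(4),"z",p[2].round(4),"F fence",(f[:2]@RF).round(2),f[2].round(2),"yaw-A",(np.arctan2(y[1],y[0])-A).round(4),"w",s["width"])
E
python3 - <<'E'
from h import *
st(); print(arm.observe()["joints"].round(2))
for n in ("top","side"): cv2.imwrite(f"pics/{n}1.png",eyes.get_image(n)[:,:,::-1])
a=cv2.imread("pics/top1.png")[125:265,150:410]; cv2.imwrite("pics/top1z.png",cv2.resize(a,None,fx=3,fy=3,interpolation=3))
E
```

```text
t 3.23 fence xy [ 0.1327 -0.0719] z 0.2261 F fence [-0.04  0.91] -0.25 yaw-A 0.0019 w 0.00030074959569168966
[-0.32  0.57  0.5   1.43 -0.28  1.21  0.2 ]
```

View pics/top1z.png

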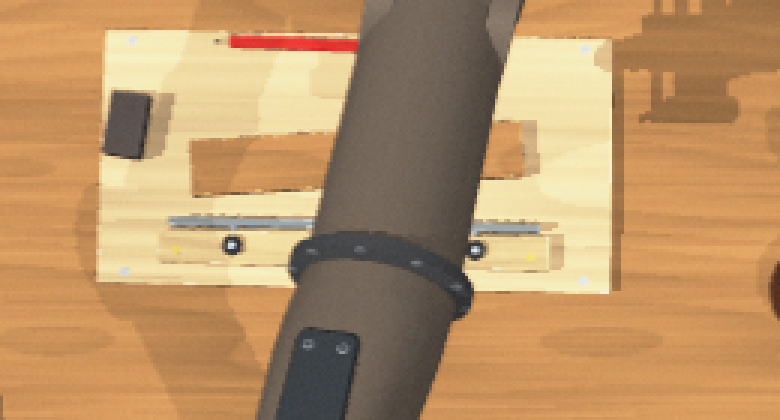

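Request:
apply_moves:
  targets: [1, 0, 0, 0.09, 0, 1, 0, 0, 0.09, 0, 1, 0, 0, 0.09, 0, 1, 0, 0, 0.09, 0, 1, 0, 0, 0.09, 0, 1, 0, 0, 0.03, 0, 1, 0, 0, 0.015, 0, 1, 0, 0, 0.01, 0, 1, 0, 0, 0, 0, 1, 0, 0, 0, 0]

```text
clock: 4.58
position: [0.6866, -0.0439, 0.0256]
ee_rot: [2.242, 2.2, 0.001]
force: [-1.2, 0.6, -0.1]
width: 0.004
```

```bash
python3 - <<'E'
from h import *
st()
cv2.imwrite("pics/side2.png",cv2.resize(eyes.get_image("side")[140:290,220:400,::-1],None,fx=4,fy=4,interpolation=3))
E
```

```text
t 4.58 fence xy [ 0.1335 -0.0721] z 0.0256 F fence [-1.24  0.59] -0.11 yaw-A -0.0006 w 0.0038186051361059417
```

View pics/side2.png

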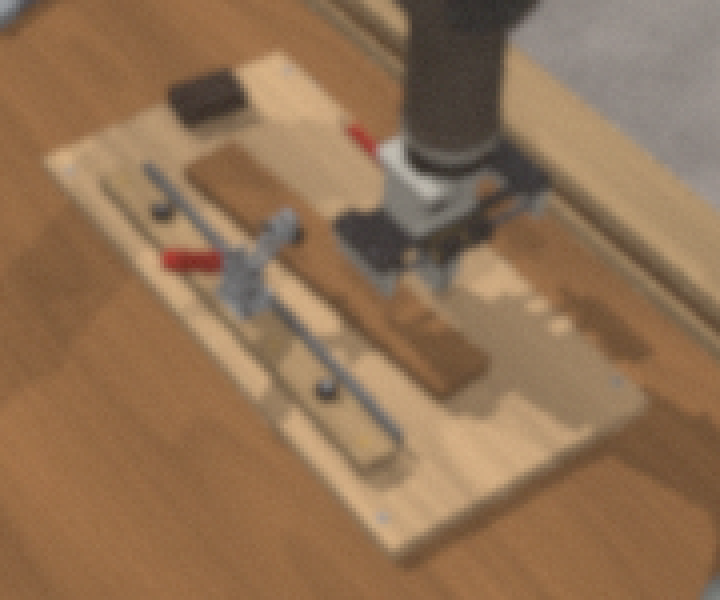

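```bash
python3 - <<'E'
from h import *
p=arm.observe()["position"]
for dx in (-.019,0,.019):
  for z in (p[2],.06,.09):
    print(dx,z,((proj("side",[p[0]+dx,p[1],z])[0]-[220,140]+.5)*4).round(0))
im=eyes.get_image("side")[170:230,290:370,::-1]
cv2.imwrite("pics/side3.png",cv2.resize(im,None,fx=9,fy=9,interpolation=3))
E
```

```text
-0.019 0.025447280190702425 [418. 293.]
-0.019 0.06 [420. 266.]
-0.019 0.09 [422. 243.]
0 0.025447280190702425 [435. 284.]
0 0.06 [437. 257.]
0 0.09 [439. 234.]
0.019 0.025447280190702425 [451. 275.]
0.019 0.06 [454. 248.]
0.019 0.09 [456. 225.]
```

View pics/side3.png

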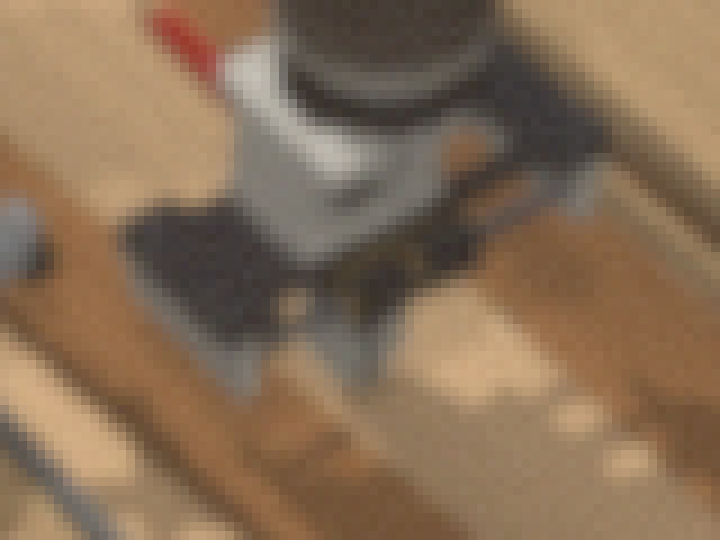

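```bash
python3 - <<'E'
from h import *
p=arm.observe()["position"]
for dx in (-.095,.095):
  for dy in (-.0375,.0375):
   for z in (.0915,):
    print(dx,dy,z,((proj("side",[p[0]+dx,p[1]+dy,z])[0]-[290,170]+.5)*9).round(0))
for z in (.025,.06):
  for dy in (-.01,.01):
    for dx in (-.019,.019): print(dx,dy,z,((proj("side",[p[0]+dx,p[1]+dy,z])[0]-[290,170]+.5)*9).round(0))
E
```

```text
-0.095 -0.0375 0.0915 [225. 416.]
-0.095 0.0375 0.0915 [106. 300.]
0.095 -0.0375 0.0915 [604. 207.]
0.095 0.0375 0.0915 [481. 101.]
-0.019 -0.01 0.025 [327. 404.]
0.019 -0.01 0.025 [400. 363.]
-0.019 0.01 0.025 [295. 374.]
0.019 0.01 0.025 [369. 334.]
-0.019 -0.01 0.06 [332. 344.]
0.019 -0.01 0.06 [406. 303.]
-0.019 0.01 0.06 [300. 314.]
0.019 0.01 0.06 [374. 274.]
```

Request:
apply_moves:
  targets: [1, 0, -0.0045, 0, 0, 1, 0, -0.0045, 0, 0, 1, 0, -0.0045, 0, 0, 1, 0, -0.0045, 0, 0, 1, 0, -0.0045, 0, 0, 1, 0, -0.0045, 0, 0, 1, 0, -0.0045, 0, 0, 1, 0, -0.0045, 0, 0, 1, 0, -0.0045, 0, 0, 1, 0, -0.0045, 0, 0, 1, 0, -0.0045, 0, 0, 1, 0, -0.0045, 0, 0, 1, 0, -0.0045, 0, 0, 1, 0, -0.0045, 0, 0, 1, 0, -0.0045, 0, 0, 1, 0, -0.0045, 0, 0, 1, 0, -0.0045, 0, 0, 1, 0, -0.0045, 0, 0, 1, 0, 0, 0, 0]

```text
clock: 7.05
position: [0.6534, -0.0432, 0.0247]
ee_rot: [-2.242, -2.2, 0.0]
force: [-0.3, -0.8, -0.7]
width: 0.008
```

```bash
cat > strip.py <<'E'
from h import *
import sys
st()
n=sys.argv[1]
cv2.imwrite(f"pics/{n}t.png",cv2.resize(eyes.get_image("top")[125:245,170:370,::-1],None,fx=4,fy=4,interpolation=3))
cv2.imwrite(f"pics/{n}s.png",cv2.resize(eyes.get_image("side")[140:290,220:400,::-1],None,fx=4,fy=4,interpolation=3))
E
python3 strip.py a
```

```text
t 7.05 fence xy [ 0.1003 -0.0721] z 0.0247 F fence [-0.27 -0.81] -0.67 yaw-A -0.0007 w 0.008039193261375416
```

View pics/at.png

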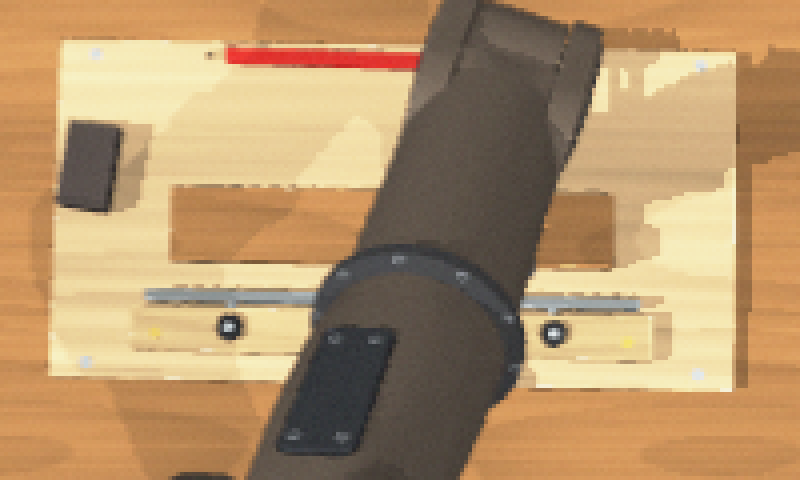

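View pics/as.png

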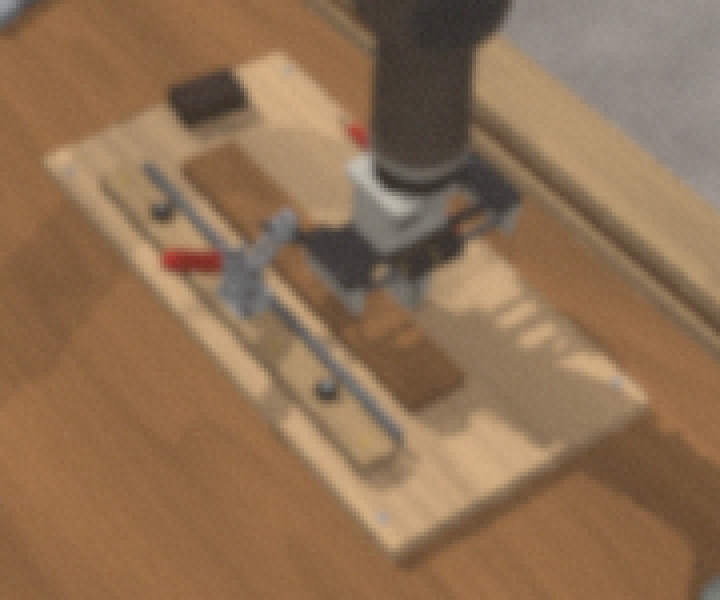

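Request:
apply_moves:
  targets: [1, 0, -0.003, 0, 0, 1, 0, -0.003, 0, 0, 1, 0, -0.003, 0, 0, 1, 0, -0.003, 0, 0, 1, 0, -0.003, 0, 0, 1, 0, -0.003, 0, 0, 1, 0, -0.003, 0, 0, 1, 0, -0.003, 0, 0, 1, 0, 0, 0, 0]

```text
clock: 8.28
position: [0.644, -0.043, 0.0247]
ee_rot: [-2.243, -2.2, 0.0]
force: [1.1, 0.2, 0.2]
width: 0.004
```

```bash
python3 strip.py b
```

```text
t 8.28 fence xy [ 0.0908 -0.0721] z 0.0247 F fence [1.09 0.21] 0.16 yaw-A -0.0007 w 0.0039594032465676355
```

View pics/bt.png

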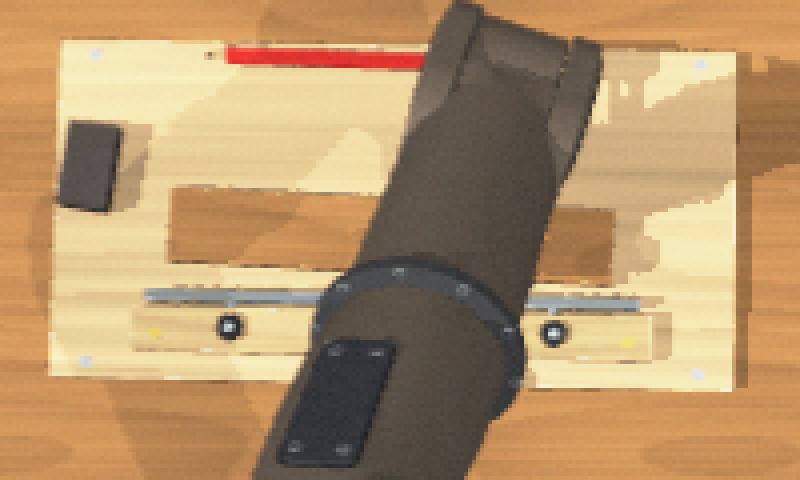

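Request:
apply_moves:
  targets: [1, 0, -0.0015, 0, 0, 1, 0, -0.0015, 0, 0, 1, 0, -0.0015, 0, 0, 1, 0, -0.0015, 0, 0, 1, 0, -0.0015, 0, 0, 1, 0, -0.0015, 0, 0, 1, 0, -0.0015, 0, 0, 1, 0, -0.0015, 0, 0, 1, 0, -0.0015, 0, 0]

```text
clock: 9.5
position: [0.6387, -0.043, 0.0247]
ee_rot: [2.243, 2.2, 0.0]
force: [0.6, 0.0, 0.0]
width: 0.009
```

```bash
python3 strip.py c
```

```text
t 9.50 fence xy [ 0.0856 -0.0721] z 0.0247 F fence [0.57 0.06] 0.04 yaw-A -0.0006 w 0.009171160720919565
```

View pics/ct.png

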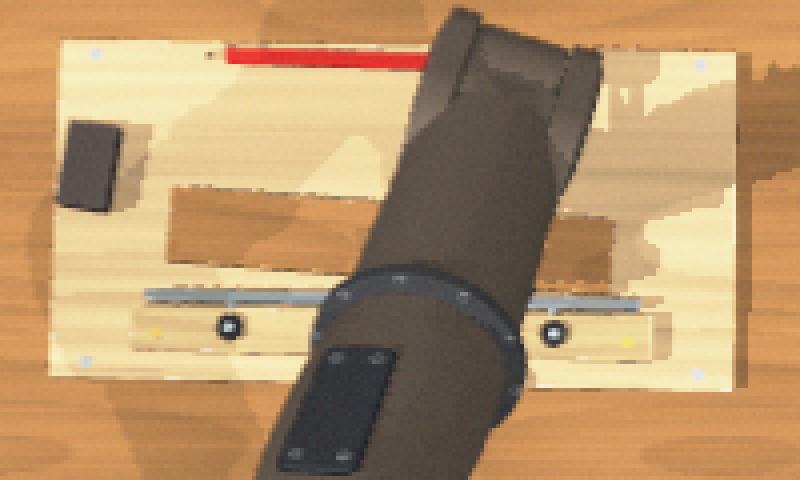

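Request:
apply_moves:
  targets: [1, 0, -0.001, 0, 0, 1, 0, -0.001, 0, 0, 1, 0, -0.001, 0, 0, 1, 0, -0.001, 0, 0, 1, 0, -0.001, 0, 0]

```text
clock: 10.22
position: [0.6367, -0.0429, 0.0247]
ee_rot: [2.243, 2.2, 0.0]
force: [1.1, -0.1, -0.3]
width: 0.003
```

Request:
apply_moves:
  targets: [1, 0, -0.0005, 0, 0, 1, 0, -0.0005, 0, 0, 1, 0, -0.0005, 0, 0, 1, 0, -0.0005, 0, 0]

```text
clock: 10.72
position: [0.6361, -0.0429, 0.0248]
ee_rot: [2.242, 2.2, 0.0]
force: [2.5, -0.2, -0.0]
width: 0.003
```

```bash
python3 strip.py d
```

```text
t 10.72 fence xy [ 0.083  -0.0721] z 0.0248 F fence [ 2.49 -0.11] -0.05 yaw-A -0.0007 w 0.0034488225069597036
```

View pics/dt.png

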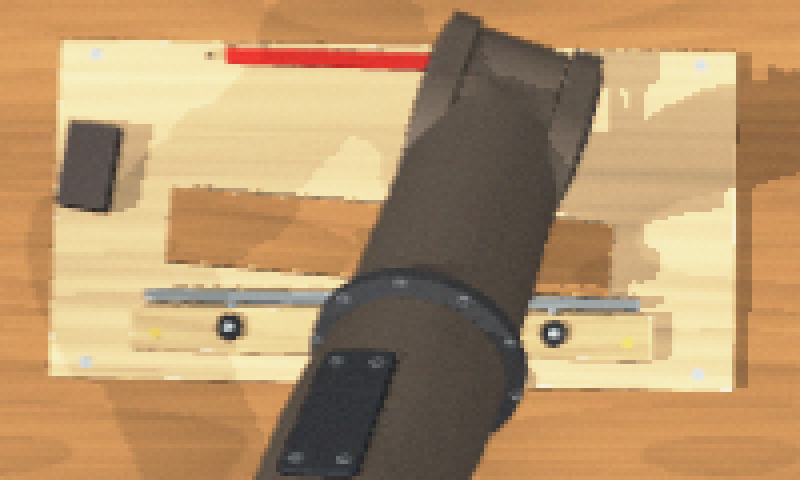

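Request:
apply_moves:
  targets: [1, 0, 0.02, 0, 0, 1, 0, 0.04, 0, 0, 1, 0, 0.04, 0, 0, 1, 0, 0, -0.0875, 0, 1, 0, 0, -0.0875, 0, 1, 0.09, 0, 0, 0, 1, 0.09, 0, 0, 0, 1, 0.09, 0, 0, 0, 1, 0.09, 0, 0, 0, 1, 0, 0, 0, 0, 1, 0, 0, 0.0875, 0, 1, 0, 0, 0.0625, 0, 1, 0, 0, 0.025, 0, 1, 0, 0, 0, 0, 1, 0, 0, 0, 0]

```text
clock: 12.7
position: [0.6795, 0.1, 0.0259]
ee_rot: [2.242, 2.199, 0.002]
force: [-0.0, 0.2, -0.7]
width: 0.003
```

```bash
python3 strip.py e
```

```text
t 12.70 fence xy [0.1237 0.0717] z 0.0259 F fence [-0.03  0.15] -0.67 yaw-A -0.001 w 0.002810419748455673
```

View pics/et.png

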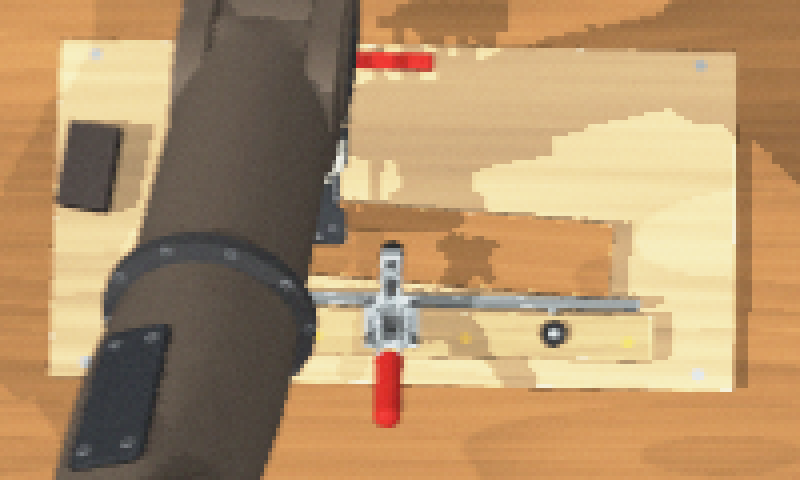

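View pics/es.png

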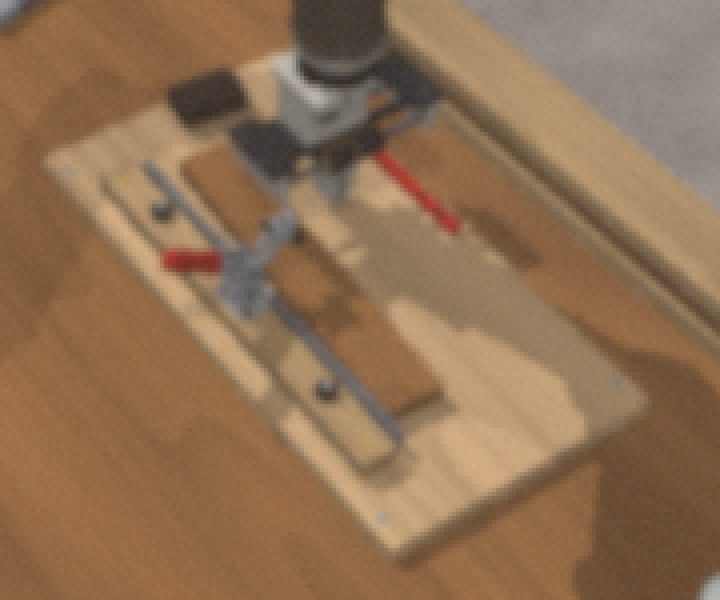

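Request:
apply_moves:
  targets: [1, 0, -0.007, 0, 0, 1, 0, -0.007, 0, 0, 1, 0, -0.007, 0, 0, 1, 0, -0.007, 0, 0, 1, 0, -0.007, 0, 0, 1, 0, -0.007, 0, 0, 1, 0, -0.007, 0, 0, 1, 0, -0.007, 0, 0, 1, 0, -0.007, 0, 0, 1, 0, -0.007, 0, 0, 1, 0, -0.003, 0, 0, 1, 0, -0.003, 0, 0, 1, 0, -0.003, 0, 0, 1, 0, -0.003, 0, 0, 1, 0, -0.003, 0, 0, 1, 0, -0.003, 0, 0, 1, 0, -0.003, 0, 0, 1, 0, -0.0025, 0, 0, 1, 0, -0.0025, 0, 0, 1, 0, 0, 0, 0]

```text
clock: 15.3
position: [0.6402, 0.1011, 0.0247]
ee_rot: [-2.243, -2.2, 0.0]
force: [-0.1, 0.8, 0.7]
width: 0.006
```

```bash
python3 strip.py f
```

```text
t 15.30 fence xy [0.0843 0.072 ] z 0.0247 F fence [-0.14  0.78] 0.69 yaw-A -0.0007 w 0.005962411986076083
```

View pics/ft.png

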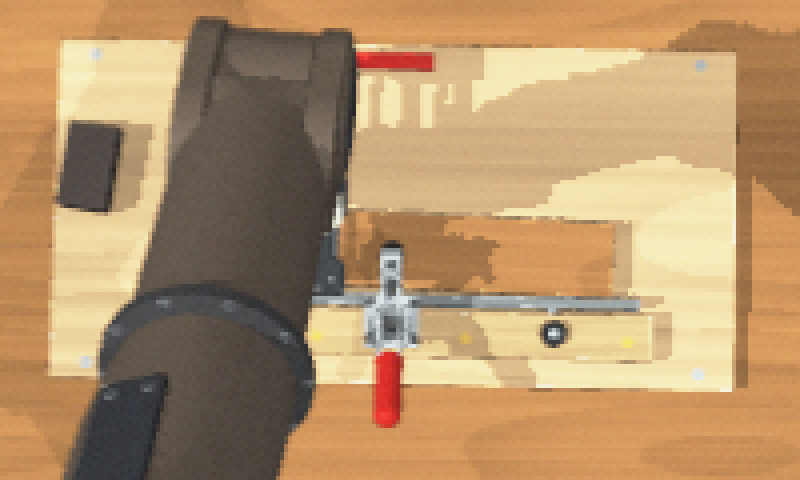

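View pics/fs.png

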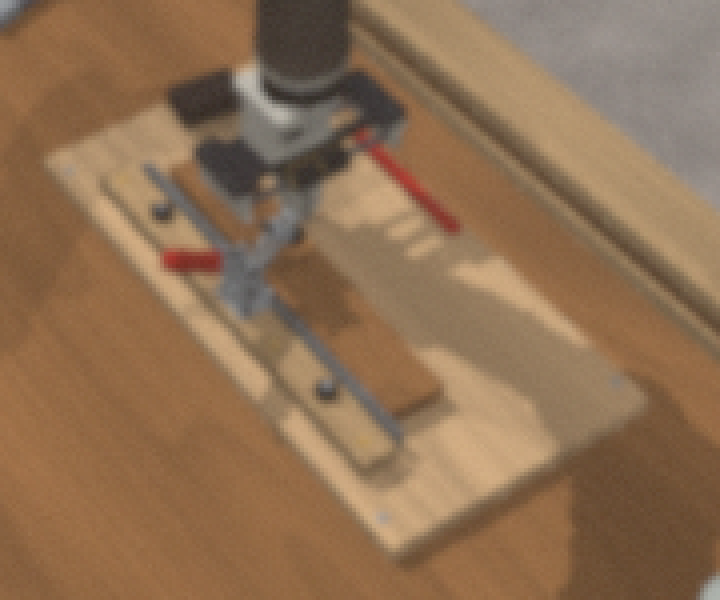

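Request:
apply_moves:
  targets: [1, 0, -0.00125, 0, 0, 1, 0, -0.00125, 0, 0, 1, 0, -0.00125, 0, 0, 1, 0, -0.00125, 0, 0, 1, 0, -0.00125, 0, 0, 1, 0, -0.00125, 0, 0]

```text
clock: 16.15
position: [0.6373, 0.1011, 0.0247]
ee_rot: [-2.243, -2.2, -0.0]
force: [0.7, 0.0, 0.0]
width: 0.007
```

Request:
apply_moves:
  targets: [1, 0, -0.00075, 0, 0, 1, 0, -0.00075, 0, 0, 1, 0, -0.00075, 0, 0, 1, 0, -0.00075, 0, 0]

```text
clock: 16.65
position: [0.6361, 0.1012, 0.0247]
ee_rot: [-2.243, -2.2, -0.0]
force: [1.1, -0.4, -0.9]
width: 0.003
```

```bash
python3 strip.py g
```

```text
t 16.65 fence xy [0.0803 0.072 ] z 0.0247 F fence [ 1.08 -0.36] -0.88 yaw-A -0.0006 w 0.00311125944175587
```

View pics/gt.png

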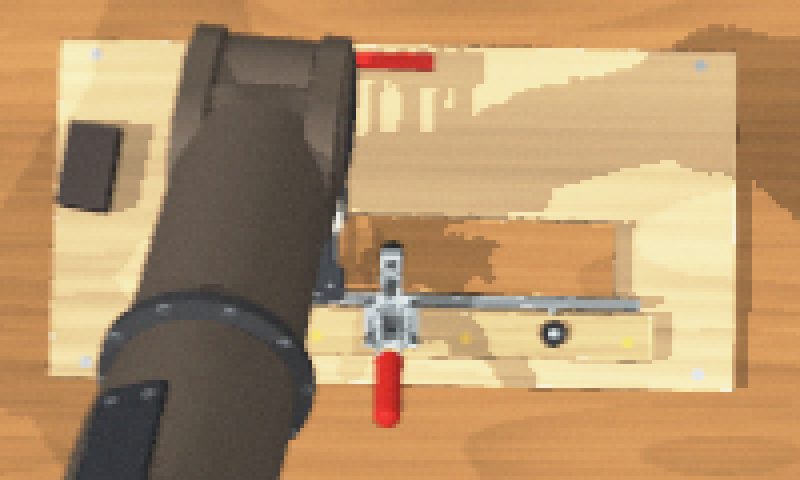

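View pics/gs.png

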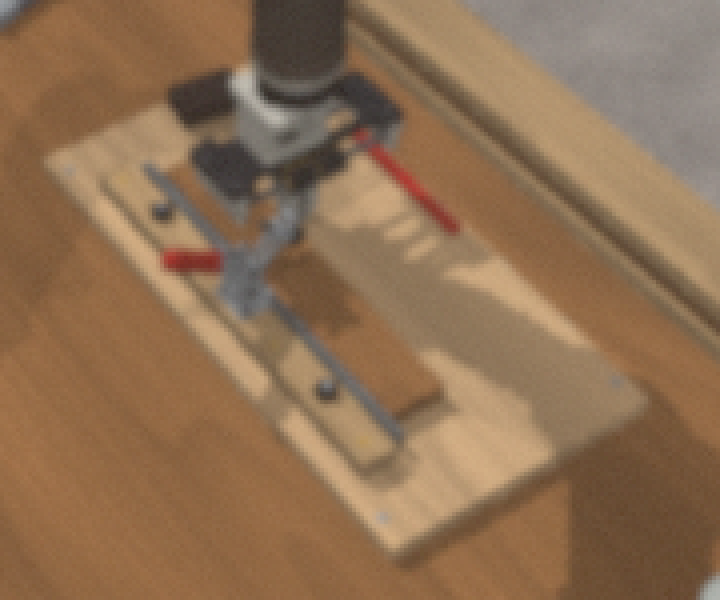

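Request:
apply_moves:
  targets: [1, 0, -0.0006, 0, 0, 1, 0, -0.0006, 0, 0, 1, 0, -0.0006, 0, 0, 1, 0, -0.0006, 0, 0]

```text
clock: 17.25
position: [0.6352, 0.1012, 0.0248]
ee_rot: [2.243, 2.2, 0.0]
force: [2.0, 0.7, -0.1]
width: 0.006
```

Request:
apply_moves:
  targets: [1, 0, -0.0006, 0, 0, 1, 0, -0.0006, 0, 0]

```text
clock: 17.5
position: [0.6346, 0.1011, 0.0247]
ee_rot: [2.243, 2.2, -0.0]
force: [1.1, 0.9, 0.7]
width: 0.005
```

Request:
apply_moves:
  targets: [1, 0, -0.0006, 0, 0, 1, 0, -0.0006, 0, 0]

```text
clock: 17.75
position: [0.6341, 0.1012, 0.0247]
ee_rot: [-2.243, -2.2, 0.0]
force: [0.0, 0.2, -1.0]
width: 0.005
```

Request:
apply_moves:
  targets: [1, 0, -0.0006, 0, 0, 1, 0, -0.0006, 0, 0, 1, 0, -0.0006, 0, 0]

```text
clock: 18.12
position: [0.6334, 0.1012, 0.0247]
ee_rot: [-2.243, -2.2, -0.0]
force: [1.6, -1.2, -1.0]
width: 0.001
```

Request:
apply_moves:
  targets: [1, 0, -0.0006, 0, 0, 1, 0, -0.0006, 0, 0]

```text
clock: 18.38
position: [0.6329, 0.1012, 0.0247]
ee_rot: [-2.243, -2.2, -0.0]
force: [1.0, 0.1, 0.1]
width: 0.001
```

Request:
apply_moves:
  targets: [1, 0, -0.0006, 0, 0, 1, 0, -0.0006, 0, 0]

```text
clock: 18.62
position: [0.6325, 0.1012, 0.0247]
ee_rot: [-2.243, -2.2, 0.0]
force: [1.2, 0.9, -0.7]
width: 0.004
```

```bash
python3 strip.py g2; python3 - <<'E'
from h import *
cv2.imwrite("pics/g2z.png",cv2.resize(eyes.get_image("side")[165:245,255:340,::-1],None,fx=9,fy=7,interpolation=3))
E
```

```text
t 18.62 fence xy [0.0766 0.072 ] z 0.0247 F fence [1.15 0.95] -0.72 yaw-A -0.0006 w 0.004263493441606751
```

View pics/g2t.png

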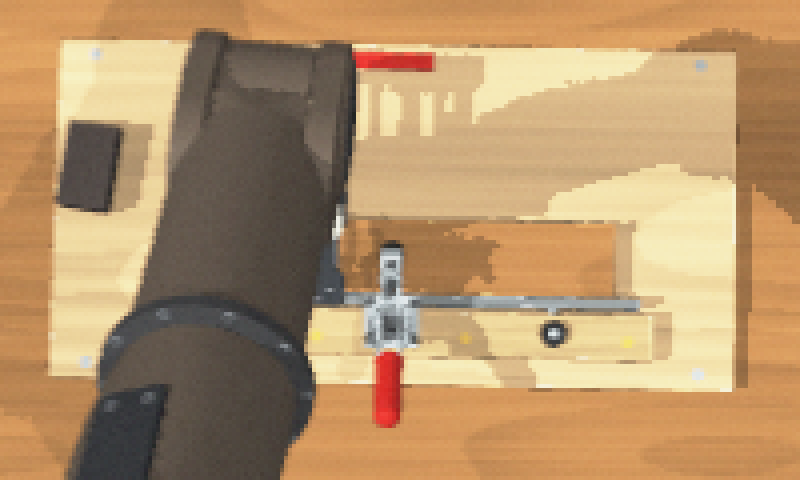

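View pics/g2s.png

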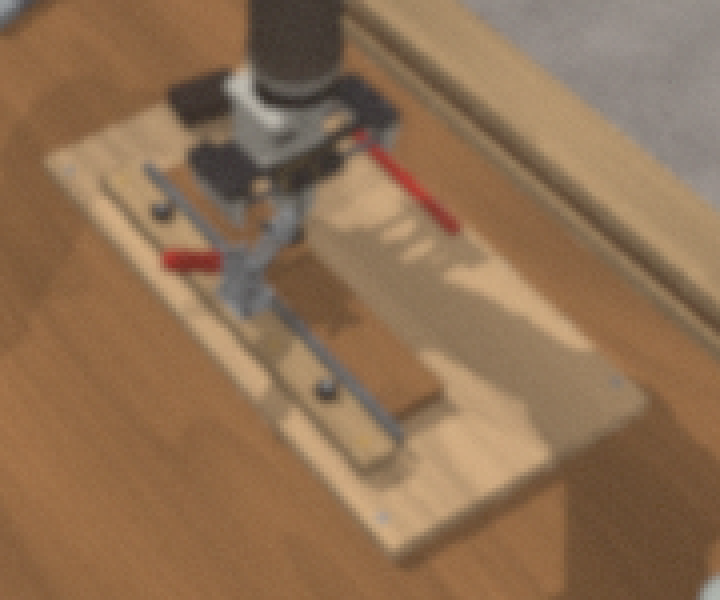

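Request:
apply_moves:
  targets: [1, 0, -0.0006, 0, 0, 1, 0, -0.0006, 0, 0, 1, 0, -0.0006, 0, 0]

```text
clock: 19.15
position: [0.632, 0.1012, 0.0248]
ee_rot: [2.242, 2.2, 0.001]
force: [2.3, 0.5, -1.4]
width: 0.003
```

Request:
apply_moves:
  targets: [1, 0, -0.0006, 0, 0, 1, 0, -0.0006, 0, 0]

```text
clock: 19.4
position: [0.6319, 0.1012, 0.0249]
ee_rot: [2.242, 2.199, 0.001]
force: [4.0, 0.0, -0.8]
width: 0.002
```

Request:
apply_moves:
  targets: [1, 0, -0.0005, 0, 0, 1, 0, -0.0005, 0, 0]

```text
clock: 19.65
position: [0.6318, 0.1012, 0.0251]
ee_rot: [2.242, 2.199, 0.002]
force: [5.9, 0.2, -0.3]
width: 0.009
```

Request:
apply_moves:
  targets: [1, 0, -0.0005, 0, 0, 1, 0, -0.0005, 0, 0]

```text
clock: 19.9
position: [0.6318, 0.1012, 0.0252]
ee_rot: [2.241, 2.199, 0.003]
force: [7.0, 0.6, -2.0]
width: 0.003
```

```bash
cat > edge.py <<'E'
from h import *
# far edge of strip (brown->board transition) in top image vs. fence frame
im=np.mean([eyes.get_image("top").astype(float) for _ in range(2)],0)
st()
def scan(y,x0,x1,n=160):
    xs=np.linspace(x0,x1,n)
    P=np.c_[(np.c_[xs,np.full(n,y)]@RF.T)+O,np.full(n,.038)]
    uv=proj("top",P).astype(np.float32)
    v=cv2.remap(im[:,:,2].astype(np.float32),uv[:,0].reshape(1,-1),uv[:,1].reshape(1,-1),cv2.INTER_LINEAR)[0]
    return xs,v
import sys
for y in [float(a) for a in sys.argv[1:]]:
    xs,v=scan(y,.035,.085); g=np.gradient(cv2.GaussianBlur(v.reshape(1,-1),(0,0),3)[0]); i=np.argmax(g)
    print(y,"far edge x=%.4f"%xs[i],"g %.1f"%g[i])
E
python3 edge.py -.17 -.16 -.15 -.14 -.12 -.1 -.08 -.06 -.04 -.02 .03
python3 strip.py h
```

```text
t 20.00 fence xy [0.076 0.072] z 0.0252 F fence [6.37 0.82] -1.3 yaw-A -0.0007 w 0.006584280609455473
-0.17 far edge x=0.0620 g 4.3
-0.16 far edge x=0.0620 g 5.1
-0.15 far edge x=0.0620 g 5.4
-0.14 far edge x=0.0617 g 7.6
-0.12 far edge x=0.0611 g 5.4
-0.1 far edge x=0.0611 g 5.3
-0.08 far edge x=0.0605 g 3.3
-0.06 far edge x=0.0611 g 2.5
-0.04 far edge x=0.0598 g 2.9
-0.02 far edge x=0.0561 g 2.5
0.03 far edge x=0.0617 g 2.6
t 20.00 fence xy [0.076 0.072] z 0.0252 F fence [6.37 0.82] -1.3 yaw-A -0.0007 w 0.006584280609455473
```

View pics/ht.png

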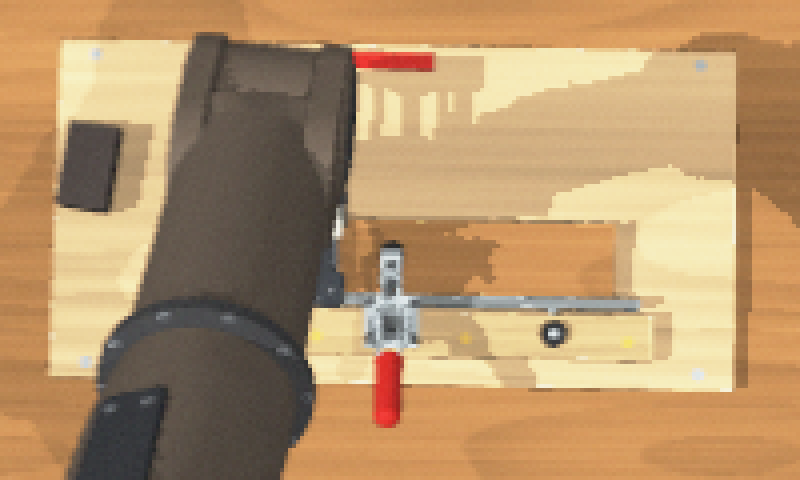

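View pics/hs.png

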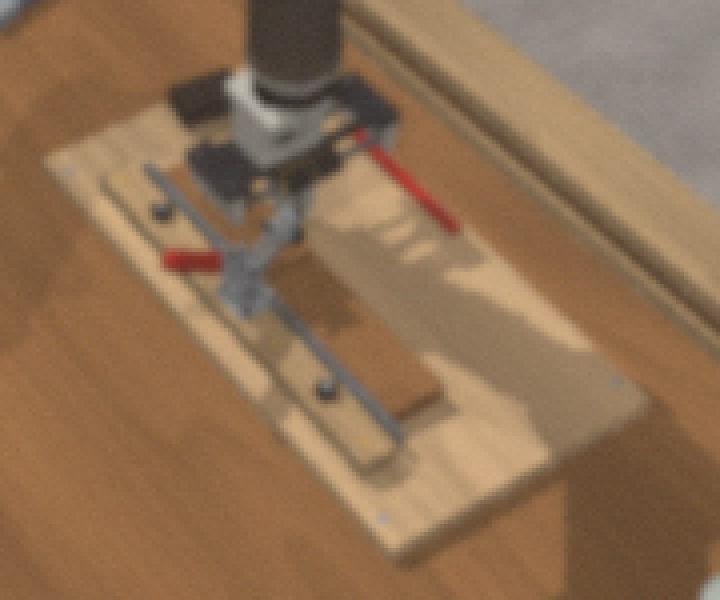

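Request:
apply_moves:
  targets: [1, 0, 0.005, 0, 0, 1, 0, 0.035, 0, 0, 1, 0, 0.04, 0, 0, 1, 0, 0.04, 0, 0, 1, 0, 0, -0.0875, 0, 1, 0, 0, -0.0875, 0, 1, -0.09, 0, 0, 0, 1, -0.09, 0, 0, 0, 1, -0.09, 0, 0, 0, 1, -0.09, 0, 0, 0, 1, 0, 0, 0, 0, 1, 0, 0, 0.0875, 0, 1, 0, 0, 0.0625, 0, 1, 0, 0, 0.025, 0, 1, 0, 0, 0, 0, 1, 0, 0, 0, 0]

```text
clock: 22.1
position: [0.6763, -0.0436, 0.0258]
ee_rot: [2.242, 2.2, 0.001]
force: [1.0, -0.7, -0.1]
width: 0.006
```

```bash
python3 edge.py .17 .15 .14 .12 .1 .08 .06 .05 .04 -.11 -.13 -.14 -.15 -.16 -.17; python3 strip.py i
```

```text
t 22.20 fence xy [ 0.1233 -0.072 ] z 0.0258 F fence [ 0.66 -0.34] 0.58 yaw-A -0.0006 w 0.00813690603568479
0.17 far edge x=0.0589 g 5.9
0.15 far edge x=0.0595 g 5.1
0.14 far edge x=0.0630 g 3.8
0.12 far edge x=0.0598 g 5.1
0.1 far edge x=0.0605 g 5.4
0.08 far edge x=0.0608 g 5.3
0.06 far edge x=0.0614 g 6.3
0.05 far edge x=0.0614 g 6.3
0.04 far edge x=0.0614 g 7.0
-0.11 far edge x=0.0580 g 0.3
-0.13 far edge x=0.0611 g 3.4
-0.14 far edge x=0.0617 g 3.8
-0.15 far edge x=0.0589 g 3.3
-0.16 far edge x=0.0592 g 2.9
-0.17 far edge x=0.0595 g 2.9
t 22.20 fence xy [ 0.1233 -0.072 ] z 0.0258 F fence [ 0.66 -0.34] 0.58 yaw-A -0.0006 w 0.00813690603568479
```

View pics/it.png

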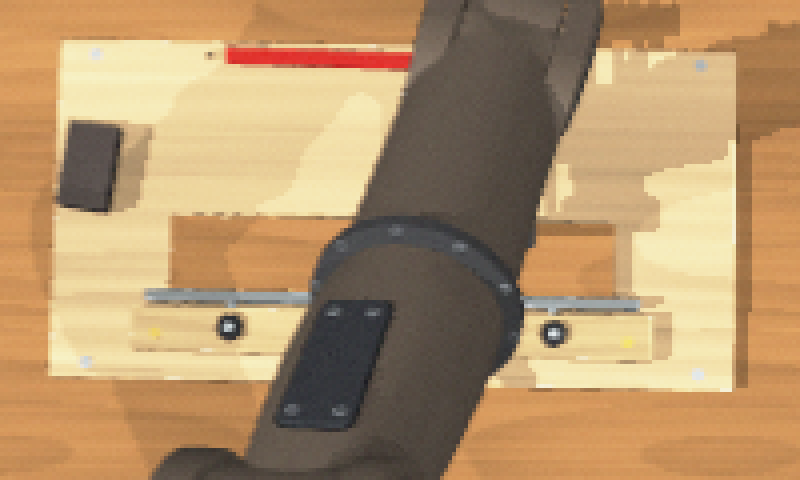

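Request:
apply_moves:
  targets: [1, 0, -0.0075, 0, 0, 1, 0, -0.0075, 0, 0, 1, 0, -0.0075, 0, 0, 1, 0, -0.0075, 0, 0, 1, 0, -0.0075, 0, 0, 1, 0, -0.0075, 0, 0, 1, 0, -0.0075, 0, 0, 1, 0, -0.0075, 0, 0, 1, 0, -0.0075, 0, 0, 1, 0, -0.0075, 0, 0, 1, 0, -0.0075, 0, 0, 1, 0, -0.0075, 0, 0, 1, 0, -0.004, 0, 0, 1, 0, -0.001, 0, 0, 1, 0, -0.001, 0, 0, 1, 0, -0.001, 0, 0]

```text
clock: 24.3
position: [0.637, -0.0429, 0.0247]
ee_rot: [2.243, 2.2, 0.0]
force: [-0.2, 0.2, -0.3]
width: 0.004
```

```bash
python3 -c "
from h import *
st()"
```

```text
t 24.30 fence xy [ 0.0838 -0.0721] z 0.0247 F fence [-0.16  0.23] -0.3 yaw-A -0.0006 w 0.0035447204699004813
```

Request:
apply_moves:
  targets: [1, 0, -0.001, 0, 0, 1, 0, -0.001, 0, 0, 1, 0, -0.001, 0, 0, 1, 0, -0.001, 0, 0, 1, 0, -0.001, 0, 0, 1, 0, -0.001, 0, 0]

```text
clock: 25.05
position: [0.6345, -0.0428, 0.0247]
ee_rot: [-2.243, -2.2, -0.0]
force: [0.8, -1.1, 0.3]
width: 0.001
```

Request:
apply_moves:
  targets: [1, 0, -0.0008, 0, 0, 1, 0, -0.0008, 0, 0, 1, 0, -0.0008, 0, 0, 1, 0, -0.0008, 0, 0]

```text
clock: 25.55
position: [0.6332, -0.0428, 0.0247]
ee_rot: [2.243, 2.2, 0.0]
force: [-0.4, 0.5, -0.4]
width: 0.007
```

Request:
apply_moves:
  targets: [1, 0, -0.0006, 0, 0, 1, 0, -0.0006, 0, 0, 1, 0, -0.0006, 0, 0, 1, 0, -0.0006, 0, 0]

```text
clock: 26.05
position: [0.6323, -0.0428, 0.0247]
ee_rot: [2.243, 2.2, 0.0]
force: [-0.0, 0.6, 0.1]
width: 0.009
```

Request:
apply_moves:
  targets: [1, 0, -0.0006, 0, 0, 1, 0, -0.0006, 0, 0, 1, 0, -0.0006, 0, 0]

```text
clock: 26.42
position: [0.6315, -0.0428, 0.0247]
ee_rot: [-2.243, -2.2, -0.0]
force: [0.6, 0.2, 0.2]
width: 0.007
```

Request:
apply_moves:
  targets: [1, 0, -0.0006, 0, 0, 1, 0, -0.0006, 0, 0, 1, 0, -0.0006, 0, 0, 1, 0, -0.0006, 0, 0]

```text
clock: 26.92
position: [0.6306, -0.0428, 0.0247]
ee_rot: [-2.243, -2.2, -0.0]
force: [-0.5, -0.8, 0.0]
width: 0.004
```

Request:
apply_moves:
  targets: [1, 0, -0.0006, 0, 0, 1, 0, -0.0006, 0, 0, 1, 0, -0.0006, 0, 0]

```text
clock: 27.3
position: [0.6299, -0.0428, 0.0248]
ee_rot: [2.243, 2.2, 0.0]
force: [0.6, -0.1, -0.0]
width: 0.006
```

Request:
apply_moves:
  targets: [1, 0, -0.0006, 0, 0, 1, 0, -0.0006, 0, 0, 1, 0, -0.0006, 0, 0]

```text
clock: 27.68
position: [0.6293, -0.0428, 0.0248]
ee_rot: [2.242, 2.2, 0.0]
force: [1.6, 0.0, -0.6]
width: 0.005
```

Request:
apply_moves:
  targets: [1, 0, -0.0006, 0, 0, 1, 0, -0.0006, 0, 0]

```text
clock: 27.92
position: [0.6292, -0.0427, 0.0249]
ee_rot: [2.242, 2.2, 0.001]
force: [2.3, 0.1, -1.1]
width: 0.003
```

Request:
apply_moves:
  targets: [1, 0, -0.0006, 0, 0, 1, 0, -0.0006, 0, 0, 1, 0, -0.0006, 0, 0, 1, 0, -0.0006, 0, 0, 1, 0, -0.0006, 0, 0]

```text
clock: 28.55
position: [0.6289, -0.0428, 0.0252]
ee_rot: [2.241, 2.199, 0.003]
force: [6.9, -0.3, -1.3]
width: 0.005
```

Request:
apply_moves:
  targets: [1, 0, -0.0006, 0, 0, 1, 0, -0.0006, 0, 0, 1, 0, -0.0006, 0, 0]

```text
clock: 28.92
position: [0.6288, -0.0428, 0.0255]
ee_rot: [2.24, 2.198, 0.004]
force: [7.6, 0.2, -0.9]
width: 0.003
```

```bash
python3 edge.py .17 .16 .15 .14 .13 .12 .1 .08 .06 .05 -.14 -.15 -.16 -.17; python3 strip.py j
```

```text
t 29.02 fence xy [ 0.0757 -0.0721] z 0.0255 F fence [ 7.6  -0.66] -1.82 yaw-A -0.0005 w 0.003069368422584725
0.17 far edge x=0.0592 g 4.3
0.16 far edge x=0.0620 g 3.3
0.15 far edge x=0.0598 g 3.6
0.14 far edge x=0.0627 g 4.0
0.13 far edge x=0.0602 g 2.9
0.12 far edge x=0.0602 g 4.4
0.1 far edge x=0.0605 g 5.9
0.08 far edge x=0.0608 g 5.5
0.06 far edge x=0.0614 g 5.7
0.05 far edge x=0.0614 g 6.2
-0.14 far edge x=0.0617 g 3.9
-0.15 far edge x=0.0589 g 2.7
-0.16 far edge x=0.0592 g 2.9
-0.17 far edge x=0.0595 g 2.8
t 29.02 fence xy [ 0.0757 -0.0721] z 0.0255 F fence [ 7.6  -0.66] -1.82 yaw-A -0.0005 w 0.003069368422584725
```

View pics/jt.png

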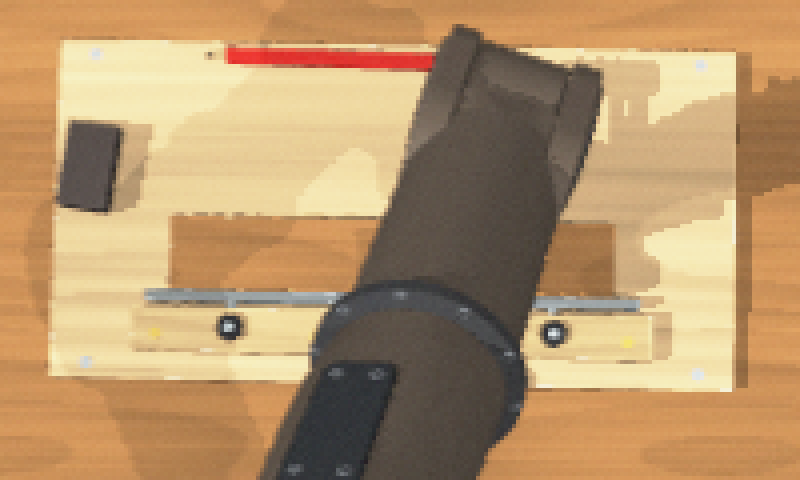

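Request:
apply_moves:
  targets: [1, 0, -0.0008, 0, 0, 1, 0, -0.0008, 0, 0, 1, 0, -0.0008, 0, 0, 1, 0, 0, 0, 0]

```text
clock: 29.62
position: [0.6288, -0.0428, 0.0258]
ee_rot: [2.239, 2.197, 0.006]
force: [9.5, -0.0, -1.2]
width: 0.002
```

Request:
apply_moves:
  targets: [1, 0, -0.0005, 0, 0, 1, 0, -0.0005, 0, 0, 1, 0, 0, 0, 0, 1, 0, 0, 0, 0]

```text
clock: 30.12
position: [0.6288, -0.0428, 0.0259]
ee_rot: [2.239, 2.197, 0.006]
force: [11.1, -0.9, -1.1]
width: 0.007
```

```bash
python3 -c "
from h import *
for i in range(6):
  st(); eyes.get_image('side')"
```

```text
t 30.12 fence xy [ 0.0756 -0.0721] z 0.0259 F fence [11.13 -0.65] -1.14 yaw-A -0.0004 w 0.007198474350456265
t 30.18 fence xy [ 0.0756 -0.072 ] z 0.0259 F fence [10.55 -1.34] -0.66 yaw-A -0.0003 w 0.004320882462102543
t 30.23 fence xy [ 0.0756 -0.0721] z 0.0259 F fence [10.32 -0.21] -0.29 yaw-A -0.0004 w 0.00376764758824898
t 30.27 fence xy [ 0.0756 -0.072 ] z 0.0259 F fence [10.7   0.55] -0.41 yaw-A -0.0003 w 0.002851919258379617
t 30.32 fence xy [ 0.0756 -0.0721] z 0.0259 F fence [10.53 -0.23] -2.14 yaw-A -0.0004 w 0.002996825608759857
t 30.38 fence xy [ 0.0756 -0.0721] z 0.0259 F fence [ 9.41 -1.07] -1.31 yaw-A -0.0004 w 0.005157406562704207
```

Request:
apply_moves:
  targets: [1, 0, -0.0008, 0, 0, 1, 0, -0.0008, 0, 0, 1, 0, 0, 0, 0, 1, 0, 0, 0, 0, 1, 0, 0, 0, 0, 1, 0, 0, 0, 0, 1, 0, 0, 0, 0, 1, 0, 0, 0, 0, 1, 0, 0, 0, 0, 1, 0, 0, 0, 0, 1, 0, 0, 0, 0]

```text
clock: 31.8
position: [0.6287, -0.0428, 0.0262]
ee_rot: [2.238, 2.197, 0.008]
force: [11.8, -0.1, -1.5]
width: 0.004
```

```bash
python3 -c "
from h import *
for i in range(3):
  st(); eyes.get_image('side')
im=eyes.get_image('top')[185:215,195:350,::-1]; cv2.imwrite('pics/k.png',cv2.resize(im,None,fx=5,fy=10,interpolation=3))"
```

```text
t 31.80 fence xy [ 0.0755 -0.0721] z 0.0262 F fence [11.84  0.14] -1.51 yaw-A -0.0003 w 0.003747650386984257
t 31.85 fence xy [ 0.0755 -0.0721] z 0.0261 F fence [11.47  0.29] -1.07 yaw-A -0.0003 w 0.004210312563527453
t 31.90 fence xy [ 0.0755 -0.0721] z 0.0261 F fence [12.69  0.6 ] -1.04 yaw-A -0.0003 w 0.002076105567005127
```

View pics/k.png

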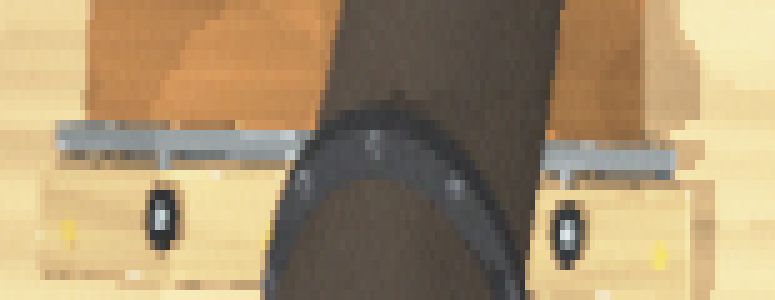

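Request:
apply_moves:
  targets: [1, 0, 0.005, 0, 0, 1, 0, 0.04, 0, 0, 1, 0, 0.04, 0, 0, 1, 0, 0.04, 0, 0, 1, 0, 0, -0.0875, 0, 1, 0, 0, -0.0875, 0, 1, 0.09, 0, 0, 0, 1, 0.09, 0, 0, 0, 1, 0.09, 0, 0, 0, 1, 0.09, 0, 0, 0, 1, 0, 0, 0, 0, 1, 0, 0, 0.0875, 0, 1, 0, 0, 0.0625, 0, 1, 0, 0, 0.025, 0, 1, 0, 0, 0, 0, 1, 0, 0, 0, 0]

```text
clock: 34.0
position: [0.6782, 0.1, 0.0258]
ee_rot: [2.242, 2.199, 0.002]
force: [0.3, -0.1, 1.0]
width: 0.002
```

```bash
python3 strip.py l
```

```text
t 34.00 fence xy [0.1224 0.0716] z 0.0258 F fence [ 0.29 -0.09] 1.02 yaw-A -0.001 w 0.0021317339697909414
```

View pics/lt.png

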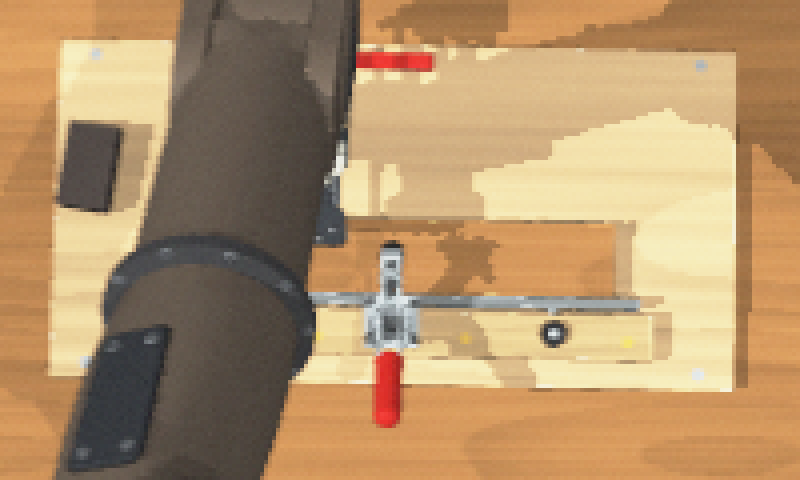

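View pics/ls.png

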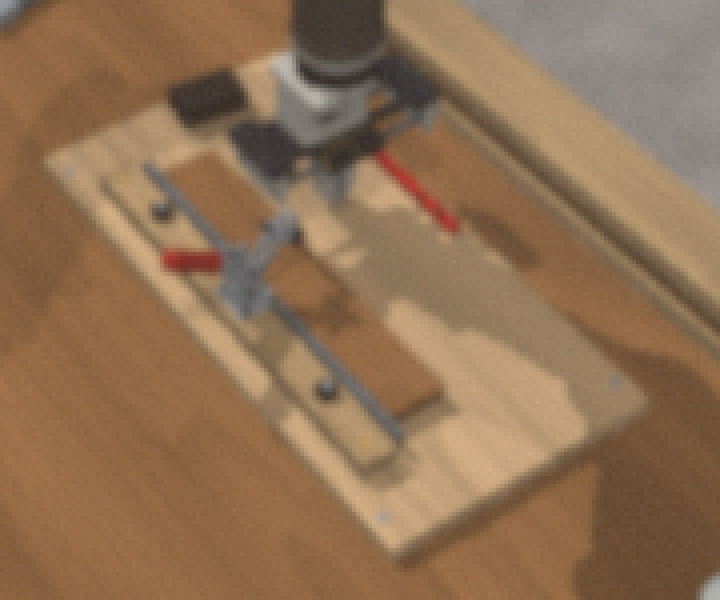

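Request:
apply_moves:
  targets: [1, 0, -0.009, 0, 0, 1, 0, -0.009, 0, 0, 1, 0, -0.009, 0, 0, 1, 0, -0.009, 0, 0, 1, 0, -0.009, 0, 0, 1, 0, -0.009, 0, 0, 1, 0, -0.009, 0, 0, 1, 0, -0.009, 0, 0, 1, 0, -0.009, 0, 0, 1, 0, -0.009, 0, 0, 1, 0, -0.009, 0, 0, 1, 0, -0.005, 0, 0, 1, 0, -0.001, 0, 0, 1, 0, -0.001, 0, 0, 1, 0, -0.001, 0, 0, 1, 0, -0.001, 0, 0]

```text
clock: 36.1
position: [0.6344, 0.1012, 0.0247]
ee_rot: [2.243, 2.2, 0.0]
force: [1.1, 0.4, -0.1]
width: 0.007
```

Request:
apply_moves:
  targets: [1, 0, -0.0008, 0, 0, 1, 0, -0.0008, 0, 0, 1, 0, -0.0008, 0, 0, 1, 0, -0.0008, 0, 0, 1, 0, -0.0008, 0, 0]

```text
clock: 36.72
position: [0.6327, 0.1012, 0.0247]
ee_rot: [2.243, 2.2, 0.0]
force: [0.1, 0.1, 0.3]
width: 0.003
```

Request:
apply_moves:
  targets: [1, 0, -0.0008, 0, 0, 1, 0, -0.0008, 0, 0, 1, 0, -0.0008, 0, 0]

```text
clock: 37.1
position: [0.6321, 0.1012, 0.0248]
ee_rot: [2.242, 2.2, 0.001]
force: [2.0, -0.3, -0.8]
width: 0.005
```

Request:
apply_moves:
  targets: [1, 0, -0.0008, 0, 0, 1, 0, -0.0008, 0, 0, 1, 0, -0.0008, 0, 0]

```text
clock: 37.48
position: [0.6318, 0.1012, 0.0251]
ee_rot: [2.242, 2.199, 0.002]
force: [5.6, -0.5, -0.9]
width: 0.006
```

Request:
apply_moves:
  targets: [1, 0, -0.0008, 0, 0, 1, 0, -0.0008, 0, 0, 1, 0, -0.0008, 0, 0, 1, 0, -0.0008, 0, 0, 1, 0, 0, 0, 0]

```text
clock: 38.1
position: [0.6317, 0.1012, 0.0255]
ee_rot: [2.241, 2.198, 0.005]
force: [8.5, -0.2, -1.4]
width: 0.004
```

Request:
apply_moves:
  targets: [1, 0, -0.0008, 0, 0, 1, 0, -0.0006, 0, 0, 1, 0, 0, 0, 0, 1, 0, 0, 0, 0, 1, 0, 0, 0, 0, 1, 0, 0, 0, 0, 1, 0, 0, 0, 0, 1, 0, 0, 0, 0, 1, 0, 0, 0, 0]

```text
clock: 39.22
position: [0.6317, 0.1012, 0.0257]
ee_rot: [2.24, 2.197, 0.006]
force: [8.9, 0.3, -0.5]
width: 0.006
```

```bash
python3 -c "
from h import *
st()"
```

```text
t 39.23 fence xy [0.0758 0.0719] z 0.0257 F fence [8.92 0.49] -0.5 yaw-A -0.0009 w 0.00551022094104057
```

Request:
apply_moves:
  targets: [1, 0, -0.0008, 0, 0, 1, 0, -0.0008, 0, 0, 1, 0, -0.0006, 0, 0, 1, 0, 0, 0, 0, 1, 0, 0, 0, 0, 1, 0, 0, 0, 0, 1, 0, 0, 0, 0, 1, 0, 0, 0, 0, 1, 0, 0, 0, 0]

```text
clock: 40.35
position: [0.6316, 0.1012, 0.026]
ee_rot: [2.24, 2.197, 0.008]
force: [10.7, -0.4, -2.4]
width: 0.003
```

Request:
apply_moves:
  targets: [1, 0, 0.005, 0, 0, 1, 0, 0.045, 0, 0, 1, 0, 0, -0.1375, 0, 1, 0, 0, -0.1375, 0, 1, 0, 0, -0.1375, 0, 1, -0.03, -0.103, 0, 0, 1, -0.03, -0.103, 0, 0, 1, -0.03, -0.103, 0, 0, 1, -0.03, -0.103, 0, 0, 1, -0.03, -0.103, 0, 0, 1, -0.03, -0.103, 0, 0, 1, 0, 0, 0, 0, 1, 0, 0, 0, 0]

```text
clock: 41.98
position: [0.3998, 0.034, 0.19]
ee_rot: [-2.242, -2.2, -0.001]
force: [1.3, 1.0, 1.0]
width: 0.005
```

```bash
python3 strip.py m
```

```text
t 41.98 fence xy [-0.1547  0.0004] z 0.19 F fence [1.31 1.02] 1.04 yaw-A -0.0003 w 0.005293499423999328
```

View pics/mt.png

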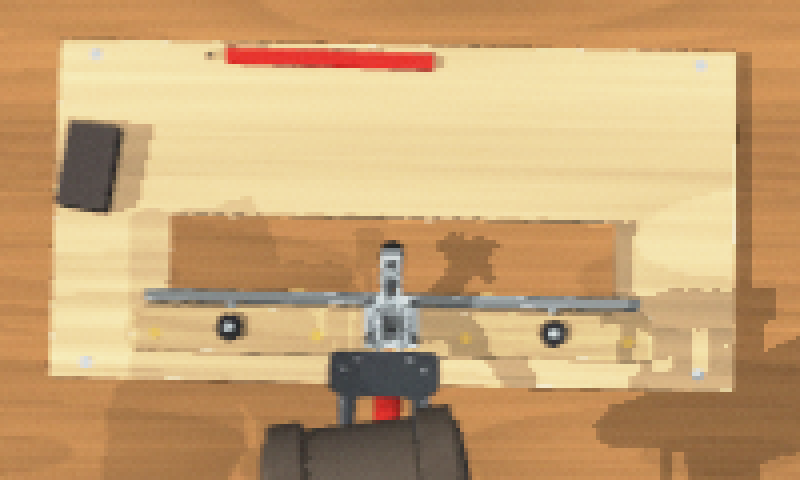

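View pics/ms.png

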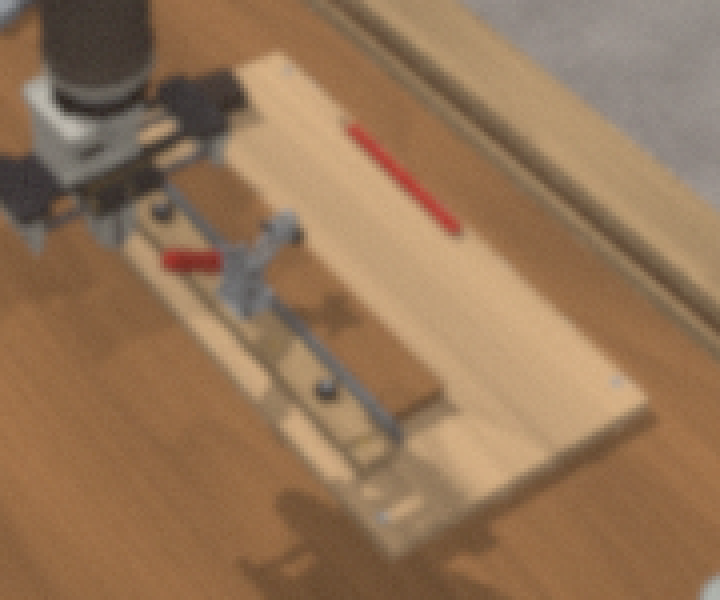

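Request:
apply_moves:
  targets: [1, 0, 0, 0.1, 0, 1, 0, 0, 0.05, 0, 1, 0, 0, 0.02, 0, 1, 0, 0.015, 0, 0, 1, 0, 0.015, 0, 0, 1, 0, 0.015, 0, 0, 1, 0, 0.009, 0, 0, 1, 0, 0.008, 0, 0, 1, 0, 0.008, 0, 0, 1, 0, 0.008, 0, 0, 1, 0, 0.008, 0, 0, 1, 0, 0.008, 0, 0, 1, 0, 0.008, 0, 0, 1, 0, 0.008, 0, 0, 1, 0, 0.008, 0, 0]

```text
clock: 43.95
position: [0.4305, 0.033, 0.1203]
ee_rot: [-2.225, -2.183, 0.031]
force: [-68.5, 2.6, 84.0]
width: 0.005
```

```bash
python3 strip.py n
```

```text
t 43.95 fence xy [-1.24e-01  1.00e-04] z 0.1203 F fence [-68.49   1.32] 83.99 yaw-A -0.0003 w 0.004973461685626679
```

View pics/ns.png

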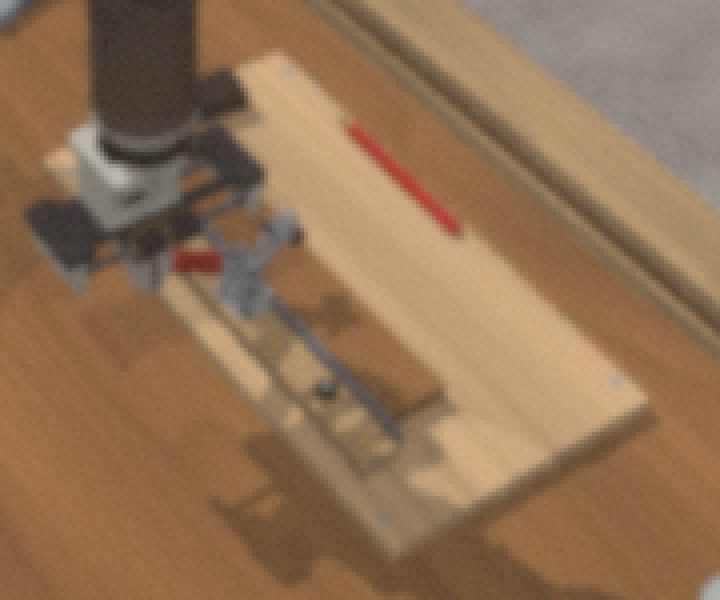

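Request:
apply_moves:
  targets: [1, 0, -0.02, 0, 0, 1, 0, -0.04, 0, 0, 1, 0, -0.03, 0, 0, 1, 0, 0, 0.055, 0, 1, 0, 0, 0, 0, 1, 0, 0, 0, 0]

```text
clock: 44.8
position: [0.4112, 0.0333, 0.1001]
ee_rot: [2.243, 2.199, 0.0]
force: [0.9, -0.5, -0.3]
width: 0.003
```

```bash
python3 strip.py o
```

```text
t 44.80 fence xy [-0.1434 -0.    ] z 0.1001 F fence [ 0.95 -0.52] -0.28 yaw-A -0.001 w 0.0033728827933599565
```

View pics/os.png

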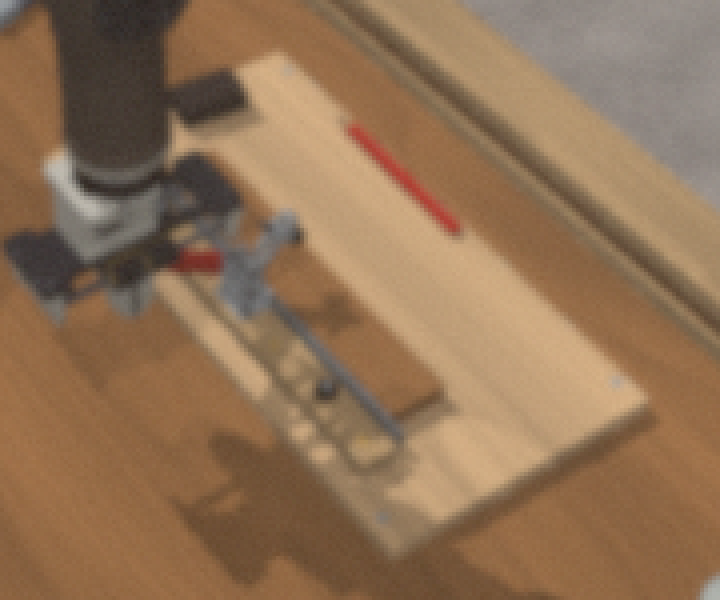

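View pics/ot.png

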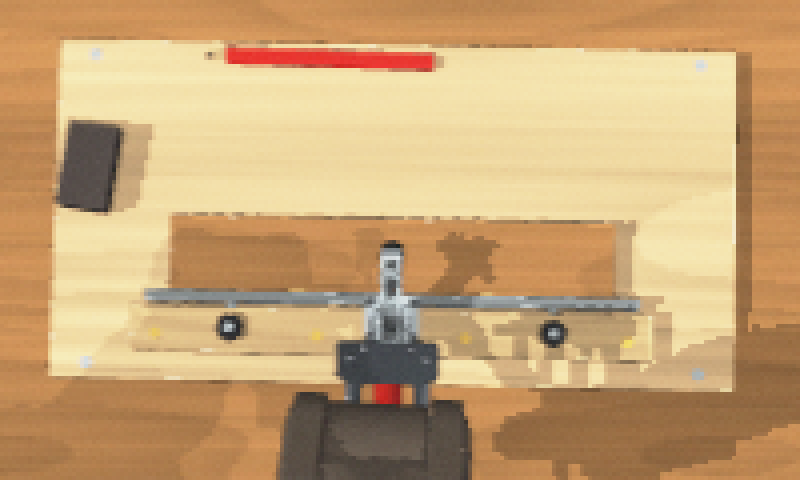

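Request:
apply_moves:
  targets: [1, 0, 0.015, 0, 0, 1, 0, 0.011, 0, 0, 1, 0, 0.0055, -0.0095, 0, 1, 0, 0.0055, -0.0095, 0]

```text
clock: 45.4
position: [0.4257, 0.0331, 0.1076]
ee_rot: [2.243, 2.2, -0.0]
force: [0.1, 1.0, -0.6]
width: 0.005
```

Request:
apply_moves:
  targets: [1, 0, 0.0055, -0.009, 0, 1, 0, 0.006, -0.009, 0]

```text
clock: 45.65
position: [0.4288, 0.033, 0.1143]
ee_rot: [-2.241, -2.199, 0.003]
force: [-4.9, -0.1, -2.3]
width: 0.002
```

Request:
apply_moves:
  targets: [1, 0, 0.006, -0.0085, 0, 1, 0, 0.006, -0.0085, 0, 1, 0, 0.006, -0.0085, 0]

```text
clock: 46.02
position: [0.4357, 0.0329, 0.1244]
ee_rot: [-2.241, -2.199, 0.004]
force: [-5.4, 0.7, -1.5]
width: 0.005
```

```bash
python3 strip.py p
```

```text
t 46.02 fence xy [-0.1188  0.    ] z 0.1244 F fence [-5.43  0.57] -1.53 yaw-A -0.0006 w 0.004715124854984332
```

View pics/ps.png

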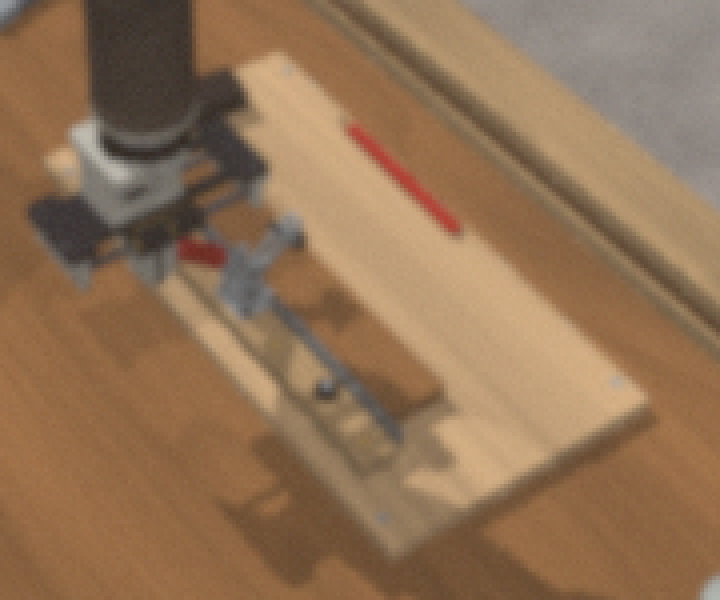

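Request:
apply_moves:
  targets: [1, 0, 0.0066, -0.007, 0, 1, 0, 0.0066, -0.007, 0, 1, 0, 0.0072, -0.0062, 0, 1, 0, 0.0072, -0.0062, 0, 1, 0, 0.0076, -0.0055, 0, 1, 0, 0.0076, -0.0055, 0, 1, 0, 0.008, -0.0047, 0, 1, 0, 0.008, -0.0047, 0]

```text
clock: 47.12
position: [0.4557, 0.0325, 0.1432]
ee_rot: [-2.237, -2.195, 0.01]
force: [-25.0, 0.7, 26.2]
width: 0.007
```

```bash
python3 -c "
from h import *
st()"
```

```text
t 47.12 fence xy [-0.0988  0.    ] z 0.1432 F fence [-25.04   0.24] 26.23 yaw-A -0.0005 w 0.0068666001121489816
```

Request:
apply_moves:
  targets: [1, 0, 0, -0.008, 0]

```text
clock: 47.25
position: [0.4589, 0.0324, 0.1465]
ee_rot: [-2.241, -2.198, 0.004]
force: [-3.5, -0.9, -1.9]
width: 0.008
```

```bash
python3 strip.py q
```

```text
t 47.25 fence xy [-0.0957 -0.    ] z 0.1465 F fence [-3.46 -0.99] -1.9 yaw-A -0.0007 w 0.007577787298796828
```

View pics/qs.png

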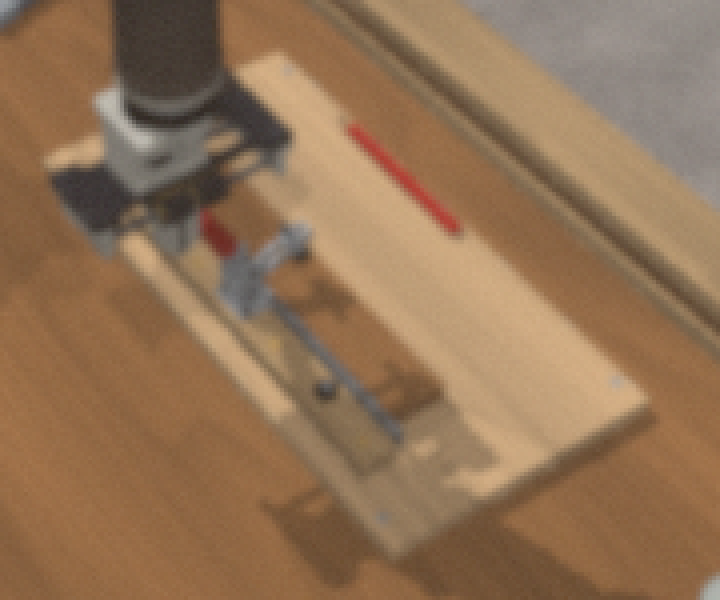

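Request:
apply_moves:
  targets: [1, 0, 0.0084, -0.0062, 0, 1, 0, 0.0084, -0.0062, 0, 1, 0, 0.0086, -0.0054, 0]

```text
clock: 47.72
position: [0.471, 0.0323, 0.1538]
ee_rot: [-2.242, -2.2, 0.001]
force: [-3.7, -0.4, -1.8]
width: 0.004
```

Request:
apply_moves:
  targets: [1, 0, 0.0086, -0.0054, 0, 1, 0, 0.008, -0.004, 0]

```text
clock: 47.98
position: [0.4779, 0.0321, 0.1577]
ee_rot: [2.243, 2.2, -0.0]
force: [-2.9, -0.3, -1.5]
width: 0.005
```

```bash
python3 -c "
from h import *
st()"
```

```text
t 47.98 fence xy [-0.0766 -0.    ] z 0.1577 F fence [-2.85 -0.35] -1.45 yaw-A -0.0008 w 0.00490944742579913
```

Request:
apply_moves:
  targets: [1, 0, 0.006, -0.0022, 0, 1, 0, 0.006, -0.0022, 0, 1, 0, 0.006, -0.002, 0, 1, 0, 0.006, -0.0018, 0]

```text
clock: 48.48
position: [0.4874, 0.0319, 0.1608]
ee_rot: [-2.243, -2.2, 0.0]
force: [-3.5, -0.4, -0.9]
width: 0.003
```

Request:
apply_moves:
  targets: [1, 0, 0.005, -0.0012, 0, 1, 0, 0.005, -0.0012, 0, 1, 0, 0.005, -0.001, 0]

```text
clock: 48.85
position: [0.4934, 0.0318, 0.1623]
ee_rot: [2.243, 2.2, 0.0]
force: [-3.6, -0.7, 1.4]
width: 0.002
```

```bash
python3 strip.py r
```

```text
t 48.85 fence xy [-0.0611  0.    ] z 0.1623 F fence [-3.6  -0.79] 1.37 yaw-A -0.0007 w 0.0018734690407350768
```

View pics/rs.png

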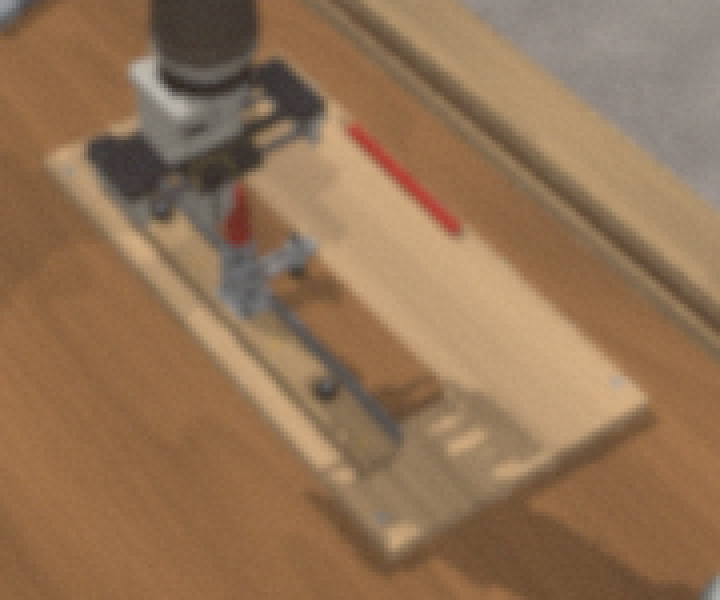

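Request:
apply_moves:
  targets: [1, 0, 0.004, -0.001, 0, 1, 0, 0.004, -0.001, 0, 1, 0, 0.004, 0, 0]

```text
clock: 49.32
position: [0.4979, 0.0318, 0.1629]
ee_rot: [-2.242, -2.2, 0.001]
force: [-6.0, 0.4, 2.1]
width: 0.003
```

Request:
apply_moves:
  targets: [1, 0, 0.004, 0, 0, 1, 0, 0.004, 0, 0]

```text
clock: 49.58
position: [0.5009, 0.0317, 0.1631]
ee_rot: [-2.242, -2.199, 0.001]
force: [-6.4, -0.3, 5.2]
width: 0.004
```

```bash
python3 strip.py s
```

```text
t 49.58 fence xy [-0.0536  0.    ] z 0.1631 F fence [-6.36 -0.42] 5.17 yaw-A -0.0007 w 0.003976548764166356
```

View pics/ss.png

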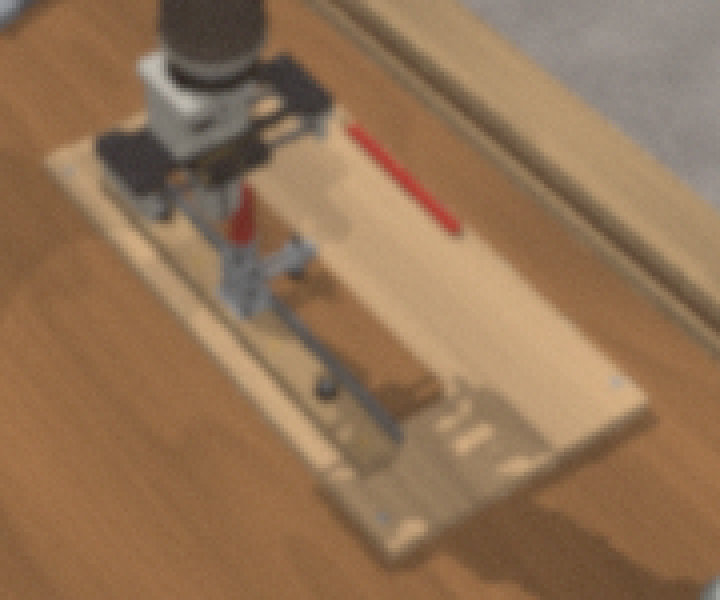

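Request:
apply_moves:
  targets: [1, 0, 0.003, -0.001, 0, 1, 0, 0.003, -0.001, 0]

```text
clock: 49.92
position: [0.5022, 0.0317, 0.1634]
ee_rot: [-2.241, -2.199, 0.003]
force: [-10.7, -0.3, 3.3]
width: 0.003
```

Request:
apply_moves:
  targets: [1, 0, 0.003, -0.001, 0, 1, 0, 0.003, 0, 0]

```text
clock: 50.18
position: [0.5025, 0.0316, 0.1632]
ee_rot: [-2.239, -2.196, 0.008]
force: [-17.4, -0.3, 7.0]
width: 0.004
```

Request:
apply_moves:
  targets: [1, 0, 0.003, 0, 0, 1, 0, 0.003, 0, 0]

```text
clock: 50.42
position: [0.5028, 0.0316, 0.163]
ee_rot: [-2.236, -2.194, 0.012]
force: [-26.2, 1.1, 16.5]
width: 0.006
```

Request:
apply_moves:
  targets: [1, 0, 0, 0, 0, 1, 0, 0, 0, 0, 1, 0, -0.005, 0, 0, 1, 0, -0.01, 0, 0, 1, 0, -0.03, 0, 0, 1, 0, -0.06, 0, 0, 1, 0, -0.06, 0, 0, 1, 0, -0.06, 0, 0]

```text
clock: 51.42
position: [0.4185, 0.0334, 0.1645]
ee_rot: [2.242, 2.199, 0.003]
force: [0.9, -0.0, 0.0]
width: 0.005
```

Request:
apply_moves:
  targets: [1, 0, 0, -0.1, 0, 1, 0, 0, -0.1, 0, 1, 0, 0, 0, 0]

```text
clock: 51.8
position: [0.4208, 0.0337, 0.247]
ee_rot: [2.24, 2.198, 0.011]
force: [0.1, 0.4, 0.3]
width: 0.004
```

```bash
python3 strip.py u; python3 - <<'E'
from h import *
for l in (0,.05,.1):
    x=-.028-.085*np.sin(l); z=.086+.085*np.cos(l)
    w=np.r_[RF@[x,0]+O,z]
    for n,o in (("top",[170,125]),("side",[220,140])): print(l,n,((proj(n,w)[0]-o+.5)*4).round(1))
E
```

```text
t 51.80 fence xy [-0.1338  0.0006] z 0.247 F fence [0.05 0.45] 0.32 yaw-A -0.0005 w 0.0042355923010853275
0 top [388.6 316.1]
0 side [240.3 194.8]
0.05 top [388.5 321.9]
0.05 side [236.2 196.9]
0.1 top [388.4 327.7]
0.1 side [232.  199.2]
```

View pics/us.png

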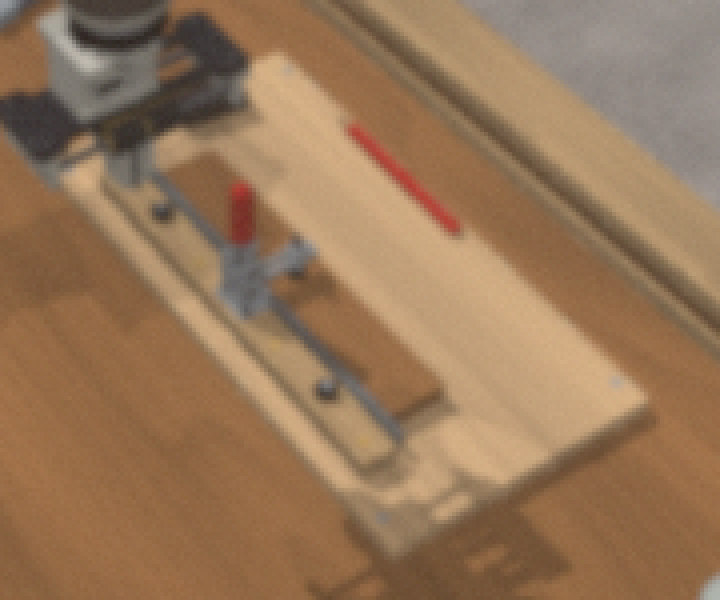

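View pics/ut.png

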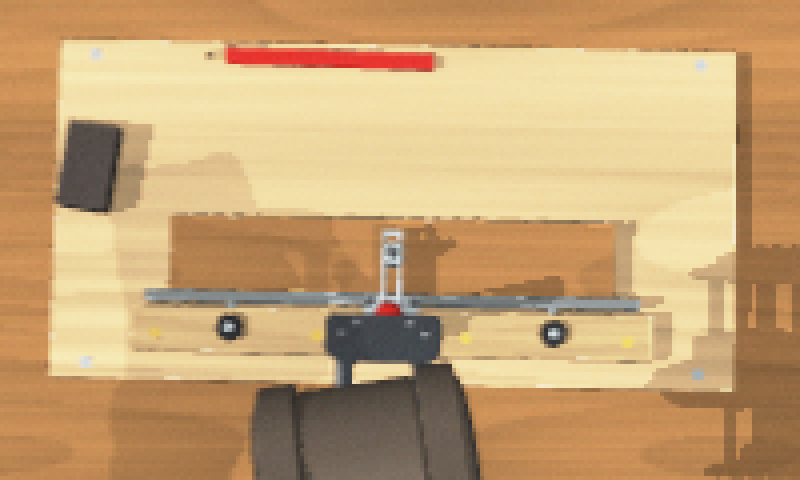

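Request:
apply_moves:
  targets: [1, 0.05, 0, -0.1, 0, 1, 0.13, 0, -0.05, 0, 1, 0.13, 0, 0, 0, 1, 0.13, 0, 0, 0, 1, 0.1, 0, 0, 0, 1, 0, 0, 0, 0, 1, 0, 0, 0, 0]

```text
clock: 52.78
position: [0.4225, 0.2482, 0.3031]
ee_rot: [2.243, 2.199, -0.003]
force: [-0.3, -0.8, 0.6]
width: 0.005
```

```bash
python3 strip.py v; python3 - <<'E'
from h import *
im=eyes.get_image("top"); hs=cv2.cvtColor(im,cv2.COLOR_RGB2HSV)
m=((hs[...,0]<8)|(hs[...,0]>172))&(hs[...,1]>170)&(hs[...,2]>70)
m[:180]=0;m[:,:250]=0;m[:,285:]=0;m[215:]=0
v,u=np.nonzero(m); print(len(u),((np.array([u.mean(),v.mean()])-[170,125]+.5)*4), (np.array([v.min(),v.max()])-125+.5)*4)
# projected outline of grip for angles
for l in (0,.04,.08,.12):
    P=[]
    for r in np.linspace(.034,.085,12):
        for a in np.linspace(0,6.28,16):
            x=-.028-r*np.sin(l)+.0105*np.cos(a)*np.cos(l); z=.086+r*np.cos(l)+.0105*np.cos(a)*np.sin(l); y=.0105*np.sin(a)
            P.append(np.r_[RF@[x,y]+O,z])
    for n,o in (("top",[170,125]),("side",[220,140])):
        q=proj(n,P); q=(q-o+.5)*4; print(l,n,q.min(0).round(),q.max(0).round(),q.mean(0).round())
im=eyes.get_image("side"); hs=cv2.cvtColor(im,cv2.COLOR_RGB2HSV)
m=((hs[...,0]<8)|(hs[...,0]>172))&(hs[...,1]>150)&(hs[...,2]>50)
m[:180]=0;m[:,:265]=0;m[:,295:]=0;m[210:]=0
v,u=np.nonzero(m); print('side',((np.array([[u.min(),v.min()],[u.max(),v.max()],[u.mean(),v.mean()]])-[220,140]+.5)*4))
E
```

```text
t 52.77 fence xy [-0.136   0.2151] z 0.3031 F fence [-0.28 -0.84] 0.6 yaw-A -0.0013 w 0.004524143496454594
35 [390. 318.] [306. 330.]
0 top [374. 302.] [403. 334.] [389. 318.]
0 side [228. 186.] [253. 246.] [241. 216.]
0.04 top [374. 306.] [403. 336.] [389. 321.]
0.04 side [225. 188.] [252. 247.] [239. 217.]
0.08 top [374. 310.] [403. 340.] [389. 324.]
0.08 side [221. 189.] [250. 247.] [237. 218.]
0.12 top [374. 312.] [403. 344.] [389. 327.]
0.12 side [218. 191.] [249. 248.] [234. 219.]
side [[234.         186.        ]
 [250.         238.        ]
 [241.68253968 212.79365079]]
```

View pics/vt.png

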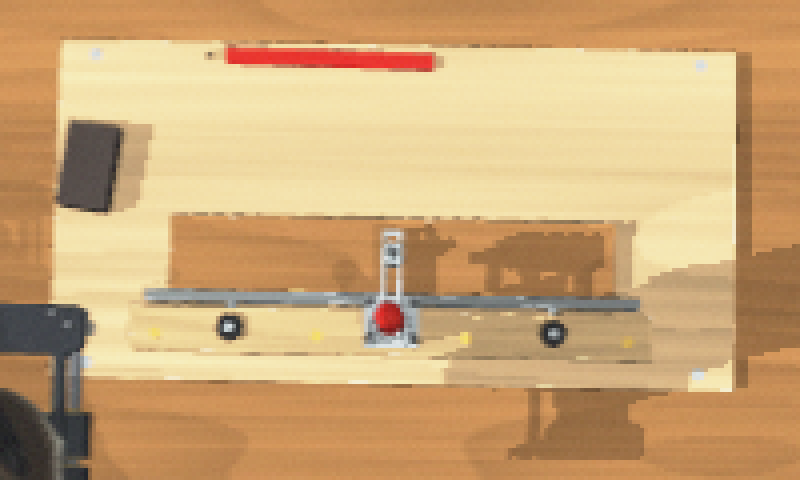

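View pics/vs.png

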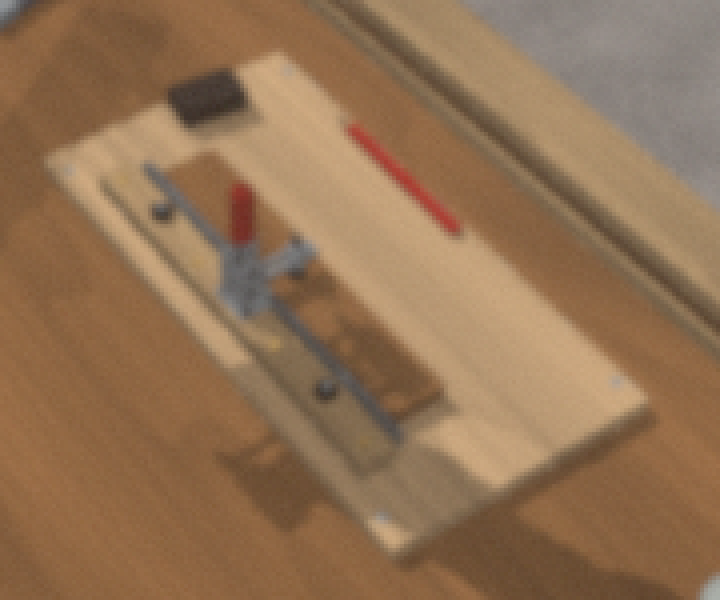

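```bash
python3 -c "
from cell import arm
print(arm.sign_off())"
```

```text
the job is handed in; nothing more can be done
None
```

I pushed the strip home with the shut gripper at 72 mm right and left of its middle, bringing it slowly onto the face. I pressed it for over a second at about 12 N on the right, then at about 11 N on the left. Then I swung the handle upright and backed the arm clear. The job was handed in at about 53 s and gave no verdict.

**Last checks:**
- **Strip:** it met the fence at nearly the same distance left and right (TCP at 75.8 and 75.5 mm in the fence's frame), and the left contact came back at the same place after the right press. The last pictures show it against the grey face at both ends. The gap itself is below what the cameras resolve.
- **Handle:** its red grip matches the fully upright position in both cameras (top view 390, 318 measured against 389, 318 expected; side view also matches). It reached its stop at about 26 N and stayed there after I let go.
- **Clamp pad:** the arm is down over the strip, but I could not measure the pad's force.
- **Other things:** the pencil and sanding block look unmoved. I did not check the items off the jig at the end, but I did not go near them.
- **Robot:** the force reading is near zero, so it is touching nothing.

**What went wrong:** my first push on the handle was straight forward and jammed on its tip. Wrist force reached about 108 N, under the 120 N limit. A second, smaller jam of about 36 N came part-way round the swing. I backed off the first time and lifted along the handle's arc the second, and the handle then moved at about 4 to 10 N.

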